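# Load the UV cabinet with the bench tools

## Robot

A 7-joint arm with a two-finger parallel gripper is mounted at the origin on the work surface. World frame = base frame: x ahead of the robot, y to its left, z up, the work surface at z = 0. Lengths are in m, angles in rad, forces in N, time in s.
With the tool pointing down it reaches from about 0.4 to 0.85 m from the base axis. Payload 10.4 kg.
Tool frame: the origin (TCP) lies at the very end of the fingers, on their centre line; the grasp point (between the pads) lies 19 mm behind it; z points along the fingers, y is the line along which they close (so a half turn about z gives the same grasp; the last joint's range is limited). The gripper opens to 87 mm and grips with 3 to 60 N. Pads are 19 mm wide; open, the fingers measure 117 mm over their backs; the gripper's body (75 mm by 190 mm) begins 51 mm behind the grasp point.
Start: joints at [1.271, 0.332, -0.065, 1.46, 0.022, 1.35, -0.088], TCP at [0.171, -0.601, 0.223] pointing down, gripper open.
Joint ranges: [-2.6, 2.6], [-0.5, 2.12], [-1.47, 1.34], [0.16, 2.42], [-1.27, 4.41], [0.06, 2.06], [-2.6, 2.6]. Speed limits (rad/s): [2.22, 2.22, 2.79, 2.79, 3.14, 3.14, 3.14].

## Interface

Orientations are given as a unit quaternion [x, y, z, w].
In Python, from bench import status, camera, order gives the robot as it stands.
- The arm moves only by the tool jog_arm, never from a script. Its argument "plan" is a list of rows, each a list of 7 numbers: the turn, a rotation vector about the tool's x, y, z in rad, then the shift along the tool's x, y, z in mm, then the opening, from -1 (shut) to 1 (fully open). A call has 1 to 12 rows; each row is the pose to reach, as a shift and turn from the pose commanded when the call began, along the tool's axes at that moment; what a row does not reach only later rows make up. A row lasts 1/10 s, in which the tool goes at most 50 mm and 8.59 degrees, less where a joint would pass 70% of its speed; a pose out of reach is approached as far as the arm can. A call with a gripper value outside its range is refused whole. The fingers move at their own pace and stop on an object; "squeeze" is the grip in N (left out, the last holds). Time passes only in rows, so rows that repeat a pose let the fingers close. It gives the time, the measured TCP pose, the force, the opening and the grip force at its end, in the units of the state.
- status.read_state(): the state, without advancing time (a new reading comes with each control period).
- camera(name): name is "scene" or "top"; returns a dict with "image" (420x560x3 uint8, red, green, blue), "z_map" (420x560 float32, m along the optical axis (not along the pixel's ray), 0 where there is no reading), "fx", "fy", "cx", "cy" (pixels), "world_from_camera" (4x4, takes a point from camera to world coordinates). Camera axes: x right, y down, z forward; pixel columns grow to the right and rows downward; lengths in m; the calibration is good to about 2 mm. A picture is of the moment at which its call begins.
- order.close_job(): hands the job in; it is judged then, once.
The state is a dict: "time": time; "joint_positions": joint angles; "joint_vel": joint speeds; "joint_torque": joint torques, N m; "ee_pos": TCP position; "eef_rot": TCP orientation; "ft_force": force on the tool from outside, world axes, zero at the start; "torque": the same for the moment, N m; "width": finger opening in m; "grip_force": force on a finger pad.
Only numpy, scipy, OpenCV 4.12 (cv2) and the standard library are available. Lean on these libraries where they do the work, as an engineer would, in place of code of your own. Each camera call takes 0.05 s, during which the arm holds its last target. There are 200 camera calls.

## Task

Put the used hand tools away for UV cleaning: swing the red latch up, well clear of the window, and slide the cabinet's orange window fully open. Lay every tool from the green mat in a cradle of its own, seated down in the notches of both ribs, centred along the cradle, with its tip towards the back of the cabinet. Then slide the window fully shut and only after that swing the latch all the way back down onto it. Leave the other things on the bench where they are.

Things in the scene. Friction and masses are not known exactly. Their poses are not given: they have to be found in the camera images.
- cabinet: low white UV cabinet, fixed, 420 x 276 x 94 high (with window). Origin on the bench below the middle of the four cradles; +x to its back, +y to its left. Open well x -90 to 105, y -130 to 130, floor 40 and walls 86 above the bench; behind it a closed housing 86 high to x 320. Two grey notched ribs (12 thick, at x -35 and 35) form the cradles; free finger room between the ribs down to the floor.
- window (a joint): position of the orange see-through sliding window (205 x 270 x 6, underside 88 and top 94 above the bench) along the cabinet's +x: 0 = fully shut over the well, 0.205 = fully open, over the rear housing. Needs about 2 N; stays where left.
- window_grip (a point): point on the window's black grip, a block 16 (x) x 60 (y) standing 32 high on the window's top face near its front edge (94 to 126 above the bench); the point is its middle, 9 below its top. With the window shut it is at x -80, y 0 in the cabinet's frame.
- latch (a joint): angle of the red hold-down latch: 0 = down, lying flat across the shut window's edge; 1.35 = up, nearly vertical. Hinge axis along the cabinet's x; it swings from up, over towards the cabinet's +y, down. Stays where left, moves with about 1.5 N at its end.
- latch_hinge (a point): hinge axis of the latch, on the cabinet's right (-y) side at x 85, y -148 in its frame, 100 above the bench
- latch_end (a point): middle of the top face of the thicker end block (20 x 16 x 16) of the latch arm, 68 along the arm from the hinge and 12 above the arm's axis line; the arm is 18 wide, 8 thick, 76 long overall
- cradle0 (a point): cradle 0 (0 rightmost, -y; 56 apart), along the cabinet's x: the point where the middle of a seated tool's handle lies, 68 above the bench. Its two notches are 23 wide at the bottom (60 above the bench), with 45 degree sides up to ridges 76 above the bench
- cradle1 (a point): cradle 1 (0 rightmost, -y; 56 apart), along the cabinet's x: the point where the middle of a seated tool's handle lies, 68 above the bench. Its two notches are 23 wide at the bottom (60 above the bench), with 45 degree sides up to ridges 76 above the bench
- cradle2 (a point): cradle 2 (0 rightmost, -y; 56 apart), along the cabinet's x: the point where the middle of a seated tool's handle lies, 68 above the bench. Its two notches are 23 wide at the bottom (60 above the bench), with 45 degree sides up to ridges 76 above the bench
- cradle3 (a point): cradle 3 (0 rightmost, -y; 56 apart), along the cabinet's x: the point where the middle of a seated tool's handle lies, 68 above the bench. Its two notches are 23 wide at the bottom (60 above the bench), with 45 degree sides up to ridges 76 above the bench
- probe: hand tool: blue handle, thin steel needle. Handle 100 long and 16 x 16 square; the origin is the middle of the handle (8 above what it lies on), the tip points along its +x; about 60 g, near balanced at the origin. May be absent.
- probe_tip (a point): tip of the probe, 90 from the origin along its +x
- spatula: hand tool: brown wooden handle, narrow steel blade. Handle 100 long and 16 x 16 square; the origin is the middle of the handle (8 above what it lies on), the tip points along its +x; about 60 g, near balanced at the origin. May be absent.
- spatula_tip (a point): tip of the spatula, 90 from the origin along its +x
- scraper: hand tool: yellow handle, short dark steel blade. Handle 100 long and 16 x 16 square; the origin is the middle of the handle (8 above what it lies on), the tip points along its +x; about 60 g, near balanced at the origin. May be absent.
- scraper_tip (a point): tip of the scraper, 90 from the origin along its +x
- brush: hand tool: black handle, pale bristle block. Handle 100 long and 16 x 16 square; the origin is the middle of the handle (8 above what it lies on), the tip points along its +x; about 60 g, near balanced at the origin. May be absent.
- brush_tip (a point): tip of the brush, 90 from the origin along its +x
- wash_bottle_a: white wash bottle, 66 diameter, 170 high, loose, not part of the job; origin under its middle
- wash_bottle_b: white wash bottle, 66 diameter, 170 high, loose, not part of the job; origin under its middle
- sample_box: small blue box 50 x 36 x 22, loose, not part of the job; origin under its middle
- tape_roll: yellow tape roll, 70 diameter, 19 high, loose, not part of the job; origin under its middle
- amber_jar: amber glass jar, 50 diameter, 60 high, loose, not part of the job; origin under its middle
- card_carton: small cardboard carton 70 x 50 x 40, loose, not part of the job; origin under its middle

How it is judged:
On the way, in this order (a step that is already met when the one before it is completed fails the run):
1. the latch is swung up (value of joint latch above 0.9 rad), for 0.2 s.
2. the window is slid fully open (value of joint window above 0.19 m), for 0.2 s.
3. every tool lies seated in a cradle, tip to the back, released (z of probe in the frame of cabinet between 0.063 and 0.073 m and x of probe in the frame of cabinet between -0.013 and 0.013 m and y of probe in the frame of cabinet between -0.1 and 0.1 m and angle between the x axis of each of probe, spatula, scraper, brush and the x axis of cabinet, either way round below 0.15 rad and x of each of probe_tip, spatula_tip, scraper_tip, brush_tip in the frame of cabinet above 0.05 m and linear speed of each of probe, spatula, scraper, brush below 0.03 m/s and contact force between each of probe, spatula, scraper, brush and the fingers below 0.05 N and z of spatula in the frame of cabinet between 0.063 and 0.073 m and x of spatula in the frame of cabinet between -0.013 and 0.013 m and y of spatula in the frame of cabinet between -0.1 and 0.1 m and z of scraper in the frame of cabinet between 0.063 and 0.073 m and x of scraper in the frame of cabinet between -0.013 and 0.013 m and y of scraper in the frame of cabinet between -0.1 and 0.1 m and z of brush in the frame of cabinet between 0.063 and 0.073 m and x of brush in the frame of cabinet between -0.013 and 0.013 m and y of brush in the frame of cabinet between -0.1 and 0.1 m), for 0.2 s.
4. the window is fully shut with the tools seated (all of step 3 and value of joint window below 0.006 m), for 0.2 s.
5. the latch is swung down onto the shut window (value of joint window below 0.006 m and value of joint latch below 0.08 rad), for 0.2 s.
At the end, for the whole second after the job is handed in: Every tool present lies at rest in a cradle of the cabinet: handle middle at the seated height (within 5 mm), within 13 mm of the cradle's middle along it, parallel to it within 0.15 rad, tip to the back; the window is within 6 mm of fully shut and the latch within 0.08 rad of down (all of step 3 and all of step 5); the robot touches nothing.
It fails at once if one of the other things on the bench is displaced by more than 4 cm (distance of any of wash_bottle_a, wash_bottle_b, sample_box, tape_roll, amber_jar, card_carton from where it was at the start of the episode above 0.04 m).
Of probe, spatula, scraper, brush only 3 to 4 are there at a start; the rules pass over those that are not, and their reading is None.
At some moment in a run one of probe, spatula, scraper, brush may be knocked a few centimetres aside while the robot is not near it.
Once in a run the grip may slacken for a moment while it holds something.
It also fails if it takes over 210 s, if anything falls off the work surface, if the arm or the gripper's body presses on something with over 40 N, if the wrist force passes 120 N, or if a joint passes its speed limit or range.

## Working session

There is one attempt and no reset: what is moved stays moved. The work goes in short steps, Python scripts to look and compute and a tool call to move; the robot and the scene stay as the last step left them, time stands still between calls to the robot, and variables do not carry over. Pictures are saved under pics/ and viewed, at most 14 in all, crops included, and the job is handed in when it is done.

Besides the shell and the picture viewer there is one more tool, called after "Call:" as name(argument=value, ...) on one line, values as JSON. jog_arm: Moves the arm, as the interface text tells. Its arguments: {"type":"object","properties":{"plan":{"type":"array"},"squeeze":{"type":"number"}},"required":["plan"]}

```bash
mkdir -p pics; ls; python3 - <<'E'
from bench import status, camera
import cv2, numpy as np
print(status.read_state())
for n in ("scene","top"):
    c=camera(n); cv2.imwrite(f"pics/{n}0.png",c["image"][:,:,::-1]); np.savez(f"{n}0.npz",**c)
    print(n,c["fx"],c["fy"],c["cx"],c["cy"],c["world_from_camera"].round(4).tolist())
E
```

```text
pics
{'time': 0.0, 'joint_positions': array([ 1.27135697,  0.33287409, -0.06474418,  1.4609704 ,  0.02160616,
        1.34993246, -0.08845816]), 'joint_vel': array([ 1.19573639e-03, -6.06857492e-05, -6.05525898e-04, -4.34691986e-04,
       -9.53068988e-04,  1.53109099e-04, -1.31579107e-03]), 'joint_torque': array([ 9.24808091e-06, -6.23243737e+01,  2.48102011e-02, -3.89897239e+01,
       -6.12826715e-02,  4.00313688e-02,  1.35512933e-04]), 'ee_pos': array([ 0.17072573, -0.60079979,  0.2217388 ]), 'eef_rot': array([ 9.90427656e-01,  1.38030811e-01, -1.33872430e-04, -7.31934417e-04]), 'ft_force': array([-0.34353935, -0.08202248,  1.0116536 ]), 'torque': array([ 0.00583378, -0.00207343, -0.02663668]), 'grip_force': 0.0, 'width': 0.08693323637437321}
scene 435.7120832364691 435.7120832364691 281.0315986389308 212.3281288340183 [[0.2481, 0.7168, -0.6516, 1.3837], [0.9687, -0.1841, 0.1664, -0.203], [-0.0007, -0.6725, -0.7401, 1.0244], [0.0, 0.0, 0.0, 1.0]]
top 449.16486499722583 449.16486499722583 283.1757910305036 210.52212153248848 [[-0.0149, -0.9815, 0.1907, 0.3554], [-0.9998, 0.0118, -0.0176, -0.0005], [0.015, -0.1909, -0.9815, 1.126], [0.0, 0.0, 0.0, 1.0]]
```

View pics/scene0.png

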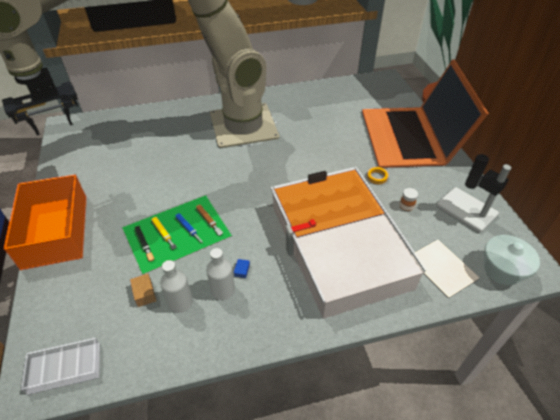

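View pics/top0.png

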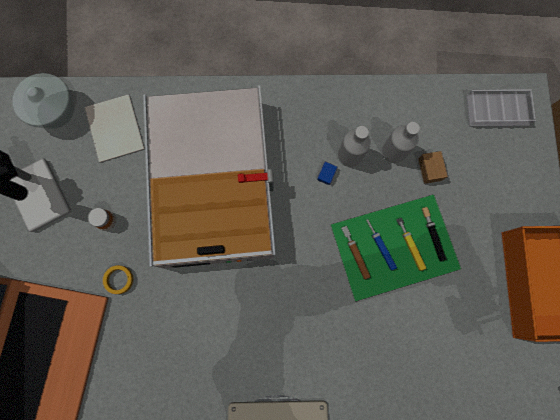

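The scene view shows all four tools on the mat: brush (145,243), scraper (163,232), probe (188,227) and spatula (208,220). The bottles stand behind them at (175,285) and (220,275). In the top view the tips point up the image, the grip is at (211,250), the red latch at (253,178), and the cabinet spans about (146,90) to (272,262).

```bash
cat > h.py <<'E'
import numpy as np, cv2
from scipy.spatial.transform import Rotation as R
def ray(c,u,v):
    T=c["world_from_camera"]; d=np.stack([(np.asarray(u,float)-c["cx"])/c["fx"],(np.asarray(v,float)-c["cy"])/c["fy"],np.ones_like(np.asarray(u,float))],-1)
    return T[:3,3], d@T[:3,:3].T
def on_plane(c,u,v,z):
    o,d=ray(c,u,v); return o+d*((z-o[2])/d[...,2])[...,None]
def tri(c1,p1,c2,p2):
    o1,d1=ray(c1,*p1); o2,d2=ray(c2,*p2)
    A=np.stack([d1,-d2],1); t=np.linalg.lstsq(A,o2-o1,rcond=None)[0]
    a,b=o1+t[0]*d1,o2+t[1]*d2; return (a+b)/2,np.linalg.norm(a-b)
def cloud(c):
    v,u=np.mgrid[:420,:560]; o,d=ray(c,u,v); P=o+d*c["z_map"][...,None]; P[c["z_map"]==0]=np.nan; return P
def hsv(c): return cv2.cvtColor(np.ascontiguousarray(c["image"]),cv2.COLOR_RGB2HSV)
RNG=dict(spatula=((5,90,50),(14,255,160)),probe=((100,120,60),(125,255,255)),scraper=((20,140,110),(32,255,255)),brush=((0,0,0),(179,255,45)),red=((0,180,100),(4,255,255)),orange=((5,150,100),(19,255,255)))
def blob(m):
    n,l,s,ce=cv2.connectedComponentsWithStats(m.astype(np.uint8)); i=1+np.argmax(s[1:,4]); return l==i,ce[i],s[i,4]
E
python3 - <<'E'
from h import *
C={n:dict(np.load(f"{n}0.npz")) for n in("scene","top")}
roi={"top":(330,190,465,305),"scene":(115,190,240,275)}
def cmask(n,k,r):
    m=cv2.inRange(hsv(C[n]),*RNG[k])>0; q=np.zeros_like(m); q[r[1]:r[3],r[0]:r[2]]=1; return m&q
for n in C:
    P=cloud(C[n]); z=P[...,2]
    print(n,"nodata",np.isnan(z).sum(), "bench z",np.nanmedian(z[300:380,330:450]))
for k in("spatula","probe","scraper","brush"):
    ctr={}
    for n in C:
        b,ce,a=blob(cmask(n,k,roi[n])); ctr[n]=ce
        v,u=np.nonzero(b); w=on_plane(C[n],u,v,0.016)[:,:2]; 
        r=cv2.minAreaRect((w*1000).astype(np.float32)); 
        print(k,n,ce.round(1),a,"rect",np.round(r[0],1),np.round(r[1],1),round(r[2],1),"zmap",np.nanmedian(cloud(C[n])[b][:,2]).round(4))
    p,e=tri(C["top"],ctr["top"],C["scene"],ctr["scene"]); print("  tri",p.round(4),e.round(4))
# cabinet by height mask in top
for n in C:
    P=cloud(C[n]); m=(P[...,2]>.07)&(P[...,2]<.102)&(P[...,1]>0.0)&(P[...,0]<0.9)&(P[...,0]>.3)
    b,ce,a=blob(m); w=P[b][:,:2]; r=cv2.minAreaRect((w*1000).astype(np.float32)); print("cab",n,r,np.percentile(P[b][:,2],[5,50,95]))
ctr={}
for k,rr in(("red",{"top":(230,165,280,190),"scene":(285,212,325,240)}),("brush",{"top":(190,240,230,260),"scene":(300,168,335,188)})):
    for n in C:
        b,ce,a=blob(cmask(n,k,rr[n])); ctr[n]=ce; v,u=np.nonzero(b); print(k,n,ce.round(1),a,u.min(),u.max(),v.min(),v.max())
        P=cloud(C[n])[b]; print(np.nanmedian(P,0).round(4))
    p,e=tri(C["top"],ctr["top"],C["scene"],ctr["scene"]); print("  tri",p.round(4),e.round(4))
E
```

```text
scene nodata 996 bench z -0.7426302492852753
top nodata 914 bench z 0.00021129987292045627
spatula scene [203.6 213.6] 46 rect [ 442.9 -210.1] [79.2  9. ] 21.2 zmap 0.0181
spatula top [359.4 261.1] 217 rect [ 441.9 -206.5] [88.6 15.5] 22.0 zmap 0.0193
  tri [ 0.4412 -0.2093  0.0157] 0.005
probe scene [184.1 222.5] 112 rect [ 461.1 -275.4] [84.8 15.9] 27.6 zmap 0.0174
probe top [385.1 252.6] 235 rect [ 461.7 -271.8] [88.5 16.7] 25.6 zmap 0.0189
  tri [ 0.4615 -0.2733  0.0143] 0.0024
scraper scene [159.4 226.8] 127 rect [ 459.9 -349.6] [85.8 18. ] 21.6 zmap 0.0175
scraper top [415.2 252.5] 233 rect [ 461.3 -346.5] [89.2 16.5] 22.0 zmap 0.0188
  tri [ 0.4609 -0.348   0.0151] 0.0019
brush scene [139.9 234.6] 34 rect [ 478.1 -407.2] [59.4  7. ] 15.1 zmap 0.0188
brush top [436.6 243. ] 267 rect [ 484.2 -402.3] [90.4 19.4] 14.2 zmap 0.0184
  tri [ 0.4831 -0.4035  0.0205] 0.0055
cab scene ((651.6710205078125, 155.36566162109375), (426.62457275390625, 299.7712097167969), 4.349359512329102) [0.08223053 0.08710004 0.09562228]
cab top ((652.6449584960938, 155.41099548339844), (421.5137939453125, 297.64715576171875), 4.587573051452637) [0.08361292 0.0906685  0.09670103]
red scene [303.6 225.7] 109 292 314 220 231
[0.6381 0.052  0.1039]
red top [256.  176.7] 129 246 266 173 180
[0.6355 0.0438 0.1041]
  tri [0.6367 0.0478 0.104 ] 0.0084
brush scene [310.5 180.2] 4 310 311 179 181
[0.4741 0.1221 0.1094]
brush top [210.3 249.8] 208 197 224 245 254
[0.4623 0.1457 0.1255]
  tri [0.4631 0.1374 0.0996] 0.0229
```

```bash
python3 - <<'E'
from h import *
C={n:dict(np.load(f"{n}0.npz")) for n in("scene","top")}
for n in C:
    c=C[n]; P=cloud(c); m=(P[...,2]>.07)&(P[...,2]<.102)&(P[...,1]>0.0)&(P[...,0]<0.9)&(P[...,0]>.3)
    th=np.deg2rad(4.6); ex=np.array([np.cos(th),np.sin(th)]); ey=np.array([-ex[1],ex[0]])
    # housing outline only (beyond window/latch): white, rect
    o=np.array([.5421,.1576]); xy=P[...,:2]-o; X=xy@ex; Y=xy@ey
    hb,_,_=blob(m&(X>.12)); r=cv2.minAreaRect((P[hb][:,:2]*1000).astype(np.float32)); print(n,"housing",np.round(r[0],1),np.round(r[1],1),round(r[2],2))
    print("  Y pct",np.percentile(Y[hb],[0.5,2,50,98,99.5]).round(4),"X",np.percentile(X[hb],[.5,2,98,99.5]).round(4))
    fb=m&(X<.0)&(X>-.15)&(abs(Y)<.17); print("  front X",np.percentile(X[fb],[.5,2]).round(4),"Y",np.percentile(Y[fb],[.5,2,98,99.5]).round(4))
    g=(P[...,2]>.112)&(P[...,2]<.135)&(X<-.05)&(X>-.12)&(abs(Y)<.08)
    print("  grip zmap",g.sum(),X[g].min(),X[g].max(),Y[g].min(),Y[g].max(),"z",np.median(P[g][:,2]))
    H=hsv(c); red=((H[...,0]<5)|(H[...,0]>172))&(H[...,1]>140)&(H[...,2]>60)&(abs(X-.085)<.05)&(Y<-.03)&(Y>-.2)
    rb,ce,a=blob(red); print("  red",ce,a,X[rb].min(),X[rb].max(),Y[rb].min(),Y[rb].max(),np.percentile(P[rb][:,2],[5,50,95]).round(4))
# tools: whole blobs (top): raised above mat
c=C["top"];H=hsv(c)
mat=cv2.inRange(H,(45,80,30),(85,255,255))
hull=cv2.convexHull(max(cv2.findContours(mat,0,2)[0],key=cv2.contourArea)); f=np.zeros_like(mat); cv2.fillPoly(f,[hull],1); f=cv2.erode(f,np.ones((5,5)))
n,l,s,ce=cv2.connectedComponentsWithStats(((f>0)&(mat==0)).astype(np.uint8))
for i in range(1,n):
    if s[i,4]<100: continue
    v,u=np.nonzero(l==i); w=(on_plane(c,u,v,.014)[:,:2]*1000).astype(np.float32); r=cv2.minAreaRect(w)
    vx,vy,x0,y0=cv2.fitLine(w,cv2.DIST_L2,0,.01,.01).ravel(); 
    if vx<0: vx,vy=-vx,-vy
    t=(w-[x0,y0])@[vx,vy]; a,b=t.min(),t.max(); o=np.array([x0,y0])+np.array([vx,vy])*(a+50); 
    print(ce[i].round(),s[i,4],"len",round(b-a,1),"ang",np.rad2deg(np.arctan2(vy,vx)).round(1),"origin",o.round(1),"from tip",(np.array([x0,y0])+np.array([vx,vy])*(b-90)).round(1))
E
```

```text
scene housing [763.  169.4] [202.3 288.8] 4.53
  Y pct [-0.149  -0.1466 -0.0104  0.1332  0.1356] X [0.1212 0.1248 0.3201 0.3211]
  front X [-0.0978 -0.0954] Y [-0.1482 -0.1458  0.1337  0.1368]
  grip zmap 124 -0.08701542638653892 -0.06534312910572362 -0.035235554837342274 0.024278723071211462 z 0.12305947773693676
  red [303.26363636 225.72727273] 110 0.07660138409613795 0.09515318410030746 -0.1475644046567095 -0.08272470416142645 [0.1007 0.1039 0.1121]
top housing [762.2 169.6] [200.7 287. ] 4.57
  Y pct [-0.1478 -0.1426 -0.0043  0.1327  0.1354] X [0.1209 0.1237 0.3142 0.3178]
  front X [-0.1003 -0.0996] Y [-0.1472 -0.1422  0.1332  0.1358]
  grip zmap 210 -0.0868393449620894 -0.07038160445344345 -0.03576559449926975 0.02397832127253797 z 0.12564841260829163
  red [251.82938389 177.01421801] 211 0.07383071458233686 0.09289745347007818 -0.1465973786070218 -0.07888412319428778 [0.1015 0.1051 0.1133]
[434. 235.] 359 len 139.1 ang 15.2 origin [ 489.6 -401.5] from tip [ 488.7 -401.7]
[383. 248.] 330 len 139.9 ang 26.0 origin [ 465.7 -269.7] from tip [ 465.7 -269.8]
[412. 247.] 383 len 139.7 ang 21.9 origin [ 464.9 -344.9] from tip [ 464.7 -345. ]
[356. 253.] 370 len 139.8 ang 22.3 origin [ 446.4 -205.3] from tip [ 446.2 -205.4]
```

```bash
cat >> h.py <<'E'
TH=0.0797; O=np.array([.543,.1516]); EX=np.array([np.cos(TH),np.sin(TH)]); EY=np.array([-EX[1],EX[0]])
def cab(x,y,z): return np.r_[O+EX*x/1e3+EY*y/1e3,z/1e3]
def go(*targets):
    "targets: (pos_m, yaw_deg of tool y) -> turn and shift (mm) from the current pose"
    from bench import status
    s=status.read_state(); R0=R.from_quat(s["eef_rot"])
    print("t",round(s["time"],1),"pos",s["ee_pos"].round(4),"w",round(s["width"],4),"F",s["ft_force"].round(1),"q",s["joint_positions"].round(2))
    for p,yaw in targets:
        a=np.deg2rad(yaw); y=np.array([np.cos(a),np.sin(a),0]); z=np.array([0,0,-1.]); x=np.cross(y,z)
        Rt=R.from_matrix(np.stack([x,y,z],1)); print((R0.inv()*Rt).as_rotvec().round(3),(R0.inv().apply(np.asarray(p)-s["ee_pos"])*1e3).round(1),"world",np.round(p,4))
CY=np.rad2deg(TH)
E
python3 -c "
from h import *
go((cab(85,-80,220),CY),([.4,-.27,.22],-35))"
```

```text
t 0.1 pos [ 0.1707 -0.6009  0.2218] w 0.087 F [ 0.9 -0.3 -0.2] q [ 1.27  0.33 -0.06  1.46  0.02  1.35 -0.09]
[-1.000e-03 -1.000e-03 -1.374e+00] [ 631.5 -527.     2.5] world [0.6341 0.0786 0.22  ]
[-0.001 -0.    -0.683] [ 311.  -255.6    2.1] world [ 0.4  -0.27  0.22]
```

Call:
jog_arm(plan=[[0, 0, -0.14, 55, -40, 0, 0], [0, 0, -0.28, 110, -85, 0, 0], [0, 0, -0.42, 170, -135, 0, 0], [0, 0, -0.56, 225, -185, 0, 0], [0, 0, -0.68, 280, -230, 0, 0], [0, 0, -0.82, 330, -270, 0, 0], [0, 0, -0.96, 380, -310, 0, 0], [0, 0, -1.1, 425, -350, 0, 0], [0, 0, -1.24, 470, -385, 0, 0], [0, 0, -1.37, 500, -415, 0, 0], [0, 0, -1.374, 520, -435, 0, 0], [0, 0, -1.374, 550, -455, 0, 0]], squeeze=8)

```text
time: 1.3
ee_pos: [0.5115, -0.1054, 0.2226]
eef_rot: [0.678, 0.735, -0.0, 0.0]
ft_force: [0.9, -0.9, -0.2]
width: 0.0437
grip_force: 0.0
```

```bash
python3 -c "
from h import *
go((cab(85,-80,150),CY),(cab(85,-80,100),CY))"
```

```text
t 1.3 pos [ 0.5115 -0.1054  0.2226] w 0.0437 F [ 0.9 -0.9 -0.2] q [ 0.7   0.16 -0.64  1.7   0.1   1.31  0.12]
[0. 0. 0.] [173.6 136.9  72.5] world [0.6341 0.0786 0.15  ]
[0. 0. 0.] [173.6 136.9 122.5] world [0.6341 0.0786 0.1   ]
```

Call:
jog_arm(plan=[[0, 0, 0, 45, 35, 0, 0], [0, 0, 0, 85, 68, 5, 0], [0, 0, 0, 120, 98, 10, 0], [0, 0, 0, 150, 120, 20, 0], [0, 0, 0, 174, 137, 40, 0], [0, 0, 0, 174, 137, 72, 0], [0, 0, 0, 174, 137, 95, 0], [0, 0, 0, 174, 137, 110, 0], [0, 0, 0, 174, 137, 118, 0], [0, 0, 0, 174, 137, 122, 0], [0, 0, 0, 174, 137, 122, 0]])

```text
time: 2.4
ee_pos: [0.6339, 0.077, 0.101]
eef_rot: [0.678, 0.735, 0.0, 0.0]
ft_force: [-0.4, 0.2, -0.4]
width: 0.0432
grip_force: 0.0
```

Call:
jog_arm(plan=[[0, 0, 0, 0, 0, 0, -1], [0, 0, 0, 0, 0, 0, -1], [0, 0, 0, 0, 0, 0, -1], [0, 0, 0, 0, 0, 0, -1], [0, 0, 0, 0, 0, 0, -1]])

```text
time: 2.9
ee_pos: [0.6324, 0.0772, 0.1007]
eef_rot: [0.678, 0.735, -0.001, -0.001]
ft_force: [-7.1, -1.8, 5.6]
width: 0.0197
grip_force: 8.0
```

```bash
python3 - <<'E'
from h import *
from bench import status
s=status.read_state(); R0=R.from_quat(s["eef_rot"]); print(s["ee_pos"],s["width"],s["grip_force"],s["ft_force"])
c0=np.array([68*1.0,4.])
for ph in np.arange(.15,1.36,.15):
    y=68*np.cos(ph)-4*np.sin(ph)-68; z=68*np.sin(ph)+4*np.cos(ph)-4
    print(round(ph,2),R0.inv().apply(np.r_[EY*y,z]).round(0))
E
```

```text
[0.63239661 0.07719156 0.10069588] 0.01968420270109506 8.001625165343285 [-7.12429233 -1.80817579  5.59572408]
0.15 [ -1.  -0. -10.]
0.3 [ -4.  -0. -20.]
0.45 [ -9.  -0. -29.]
0.6 [-14.  -0. -38.]
0.75 [-21.  -0. -45.]
0.9 [-29.  -0. -52.]
1.05 [-38.  -0. -57.]
1.2 [-47.  -0. -61.]
1.35 [-57.  -0. -63.]
```

Call:
jog_arm(plan=[[0, 0, 0, -1, -1, -10, -1], [0, 0, 0, -4, -2, -20, -1], [0, 0, 0, -9, -2, -29, -1], [0, 0, 0, -14, -2, -38, -1], [0, 0, 0, -21, -2, -45, -1], [0, 0, 0, -29, -2, -52, -1], [0, 0, 0, -38, -2, -57, -1], [0, 0, 0, -47, -2, -61, -1], [0, 0, 0, -57, -2, -63, -1], [0, 0, 0, -57, -2, -63, -1], [0, 0, 0, -57, -2, -63, -1]])

```text
time: 4.0
ee_pos: [0.6367, 0.0188, 0.1647]
eef_rot: [0.679, 0.734, 0.0, 0.001]
ft_force: [0.4, 0.2, 6.7]
width: 0.0198
grip_force: 8.0
```

Call:
jog_arm(plan=[[0, 0, 0, 0, 0, 0, 0], [0, 0, 0, 0, 0, 0, 0], [0, 0, 0, 0, 0, -20, 0], [0, 0, 0, 0, 0, -60, 0], [0, 0, 0, 0, 0, -60, 0]])

```text
time: 4.5
ee_pos: [0.6378, 0.0204, 0.2283]
eef_rot: [0.678, 0.735, 0.002, 0.002]
ft_force: [0.8, 0.6, 0.3]
width: 0.0426
grip_force: 0.0
```

```bash
python3 - <<'E'
from h import *
from bench import camera
go((cab(-80,0,200),CY),(cab(-80,0,105),CY))
ims=[]
for n in ("scene","top"):
    c=camera(n); np.savez(f"{n}1.npz",**c); ims.append(c["image"])
    P=cloud(c);X=(P[...,:2]-O)@EX;Y=(P[...,:2]-O)@EY;H=hsv(c)
    rb,ce,a=blob(((H[...,0]<5)|(H[...,0]>172))&(H[...,1]>140)&(H[...,2]>60)&(abs(X-.085)<.06)&(Y<-.03)&(Y>-.2))
    print(n,ce,a,Y[rb].min(),Y[rb].max(),P[rb][:,2].min(),P[rb][:,2].max())
cv2.imwrite("pics/latch1.png",np.hstack([cv2.resize(ims[0][120:330,230:450],(400,382)),cv2.resize(ims[1][60:280,120:350],(400,382))])[:,:,::-1])
E
```

```text
t 4.5 pos [0.6378 0.0204 0.2283] w 0.0426 F [0.8 0.6 0.3] q [ 0.4   0.44 -0.69  1.39  0.28  1.41 -0.21]
[0.006 0.001 0.   ] [ 138.3 -164.2   27.3] world [0.4633 0.1452 0.2   ]
[0.006 0.001 0.   ] [ 138.4 -164.8  122.3] world [0.4633 0.1452 0.105 ]
scene [293.11267606 218.70422535] 71 -0.14913696327293297 -0.12827654521553075 0.10738217607076417 0.17488163541341784Traceback (most recent call last):
  File "<stdin>", line 8, in <module>
  File "h.py", line 17, in blob
    n,l,s,ce=cv2.connectedComponentsWithStats(m.astype(np.uint8)); i=1+np.argmax(s[1:,4]); return l==i,ce[i],s[i,4]
                                                                       ~~~~~~~~~^^^^^^^^^
    return _wrapfunc(a, 'argmax', axis=axis, out=out, **kwds)
    return bound(*args, **kwds)
ValueError: attempt to get argmax of an empty sequence
```

The latch is up: its red pixels reach z 0.175 and lie within y -149 to -128 in the cabinet frame. Next is the window grip.

Call:
jog_arm(plan=[[0.006, 0, 0, 35, -40, 0, 0], [0.006, 0, 0, 70, -80, 0, 0], [0.006, 0, 0, 105, -125, 5, 0], [0.006, 0, 0, 138, -165, 15, 0], [0.006, 0, 0, 138, -165, 50, 0], [0.006, 0, 0, 138, -165, 90, 0], [0.006, 0, 0, 138, -165, 115, 0], [0.006, 0, 0, 138, -165, 122, 0], [0.006, 0, 0, 138, -165, 122, -1], [0.006, 0, 0, 138, -165, 122, -1], [0.006, 0, 0, 138, -165, 122, -1], [0.006, 0, 0, 138, -165, 122, -1]], squeeze=15)

```text
time: 5.8
ee_pos: [0.4614, 0.1447, 0.1025]
eef_rot: [0.678, 0.735, -0.002, -0.001]
ft_force: [0.4, 0.2, 0.0]
width: 0.0194
grip_force: 0.8
```

```bash
python3 -c "
from h import *
go((cab(125,0,105),CY),(cab(127,0,105),CY))"
```

```text
t 5.8 pos [0.4614 0.1447 0.1025] w 0.0194 F [0.4 0.2 0. ] q [ 0.35  0.22 -0.82  1.93  0.18  1.07 -0.46]
[-0.004  0.    -0.   ] [  0.4 206.9  -3.4] world [0.6676 0.1616 0.105 ]
[-0.004  0.    -0.   ] [  0.4 208.9  -3.4] world [0.6696 0.1617 0.105 ]
```

Call:
jog_arm(plan=[[0, 0, 0, 0, 0, 0, -1], [0, 0, 0, 0, 20, 0, -1], [0, 0, 0, 0, 45, 0, -1], [0, 0, 0, 0, 70, 0, -1], [0, 0, 0, 0, 95, 0, -1], [0, 0, 0, 0, 120, 0, -1], [0, 0, 0, 0, 145, 0, -1], [0, 0, 0, 0, 170, 0, -1], [0, 0, 0, 0, 190, 0, -1], [0, 0, 0, 0, 205, 0, -1], [0, 0, 0, 0, 208, 0, -1], [0, 0, 0, 0, 208, 0, -1]])

```text
time: 7.0
ee_pos: [0.6657, 0.161, 0.1013]
eef_rot: [0.678, 0.735, -0.005, -0.003]
ft_force: [-17.8, -5.1, 16.1]
width: 0.0163
grip_force: 14.9
```

Call:
jog_arm(plan=[[0, 0, 0, 0, 1, 0, -1], [0, 0, 0, 0, 1, 0, -1], [0, 0, 0, 0, 1, 0, 0], [0, 0, 0, 0, 0, 0, 0], [0, 0, 0, 0, 0, -20, 0], [0, 0, 0, 0, 0, -60, 0], [0, 0, 0, 0, 0, -105, 0], [0, 0, 0, 0, 0, -110, 0]])

```text
time: 7.8
ee_pos: [0.6709, 0.1625, 0.2169]
eef_rot: [0.678, 0.735, 0.002, 0.0]
ft_force: [1.2, 0.2, 0.2]
width: 0.043
grip_force: 0.0
```

```bash
cat > tools.py <<'E'
from h import *
def tools(c):
    H=hsv(c); P=cloud(c); mat=cv2.inRange(H,(45,80,30),(85,255,255))
    hull=cv2.convexHull(max(cv2.findContours(mat,0,2)[0],key=cv2.contourArea)); f=np.zeros_like(mat); cv2.fillPoly(f,[hull],1); f=cv2.erode(f,np.ones((5,5)))
    n,l,s,ce=cv2.connectedComponentsWithStats(((f>0)&(mat==0)).astype(np.uint8))
    for i in range(1,n):
        if s[i,4]<100: continue
        v,u=np.nonzero(l==i); w=(on_plane(c,u,v,.014)[:,:2]*1000).astype(np.float32)
        vx,vy,x0,y0=cv2.fitLine(w,cv2.DIST_L2,0,.01,.01).ravel()
        if vx<0: vx,vy=-vx,-vy
        t=(w-[x0,y0])@[vx,vy]; a,b=t.min(),t.max(); o=np.array([x0,y0])+np.array([vx,vy])*(a+50)
        print("tool px",ce[i].round(),"len",round(b-a,1),"ang",np.rad2deg(np.arctan2(vy,vx)).round(1),"origin",o.round(1),"z",np.nanmedian(P[l==i][:,2]).round(4))
E
python3 - <<'E'
from tools import *
from bench import camera
go()
c=camera("top"); s=camera("scene"); np.savez("top2.npz",**c); np.savez("scene2.npz",**s)
cv2.imwrite("pics/top2.png",c["image"][:,:,::-1]); tools(c)
E
```

```text
t 7.8 pos [0.6709 0.1625 0.2169] w 0.043 F [1.2 0.2 0.2] q [ 0.15  0.57 -0.71  1.24  0.36  1.45 -0.44]
tool px [434. 234.] len 139.1 ang 15.0 origin [ 490.2 -401.1] z 0.018
tool px [412. 247.] len 139.8 ang 21.8 origin [ 464.9 -344.8] z 0.0179
tool px [383. 249.] len 137.7 ang 26.0 origin [ 466.7 -269.2] z 0.0183
tool px [356. 254.] len 139.5 ang 22.3 origin [ 446.6 -205.1] z 0.0177
```

View pics/top2.png

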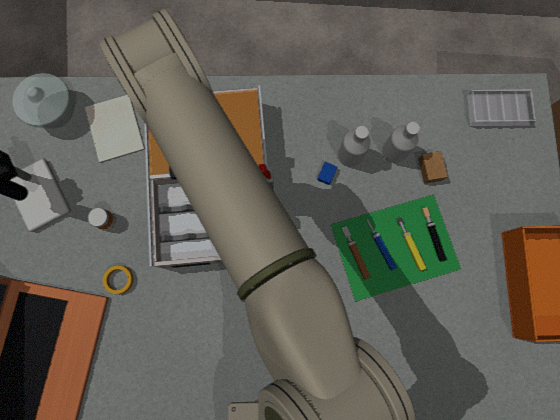

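The window is over the rear housing and the white notched ribs show at (185,195) to (185,250). All four tools are still on the mat. Next is the spatula at (356,254).

```bash
python3 -c "
from h import *
go(([.4466,-.2051,.12],22.3-90))"
```

```text
t 7.9 pos [0.6696 0.1616 0.212 ] w 0.043 F [ 0.2 -0.6 -0. ] q [ 0.15  0.58 -0.71  1.25  0.36  1.45 -0.44]
[-3.000e-03  1.000e-03  1.261e+00] [-347.8 -251.2   92.5] world [ 0.4466 -0.2051  0.12  ]
```

Call:
jog_arm(plan=[[0, 0, 0.13, -35, -25, -5, 0], [0, 0, 0.26, -70, -50, -5, 0], [0, 0, 0.39, -105, -75, -5, 0], [0, 0, 0.52, -140, -100, -5, 0], [0, 0, 0.65, -175, -125, 0, 0], [0, 0, 0.78, -210, -152, 0, 0], [0, 0, 0.91, -245, -178, 10, 0], [0, 0, 1.04, -280, -203, 25, 0], [0, 0, 1.16, -315, -228, 45, 0], [0, 0, 1.26, -348, -251, 70, 0], [0, 0, 1.261, -348, -251, 92, 0], [0, 0, 1.261, -348, -251, 92, 0]], squeeze=25)

```text
time: 9.1
ee_pos: [0.4425, -0.2058, 0.116]
eef_rot: [0.981, 0.192, -0.006, -0.002]
ft_force: [-0.2, 0.0, 0.1]
width: 0.0436
grip_force: 0.0
```

```bash
python3 - <<'E'
from tools import *
from bench import camera
go(([.4466,-.2051,.004],22.3-90))
c=camera("top"); s=camera("scene"); np.savez("top3.npz",**c); np.savez("scene3.npz",**s)
cv2.imwrite("pics/cab3.png",np.hstack([cv2.resize(c["image"][150:275,140:285],(400,345)),cv2.resize(s["image"][150:275,260:405],(400,345))])[:,:,::-1])
for n,cc in(("top",c),("scene",s)):
    P=cloud(cc);X=(P[...,:2]-O)@EX*1e3;Y=(P[...,:2]-O)@EY*1e3;Z=P[...,2]*1e3
    for x0 in(-35,35):
        print(n,x0,[(y,int(np.nanmedian(Z[(abs(X-x0)<4)&(abs(Y-y)<3)]))) for y in range(-112,116,14) if ((abs(X-x0)<4)&(abs(Y-y)<3)).any()])
    y=28; print(n,"x profile",[(x,int(np.nanmedian(Z[(abs(X-x)<3)&(abs(Y-y)<6)]))) for x in range(-110,125,6) if ((abs(X-x)<3)&(abs(Y-y)<6)).any()])
E
```

```text
t 9.1 pos [ 0.4425 -0.2058  0.116 ] w 0.0436 F [-0.2  0.   0.1] q [ 0.73  0.16 -0.42  1.92  0.08  1.09 -0.9 ]
[-0.007  0.01  -0.002] [  5.2   1.7 111.9] world [ 0.4466 -0.2051  0.004 ]
top -35 [(-112, 73), (-98, 64), (-84, 60), (-70, 63), (-56, 75), (-42, 60), (-28, 59), (-14, 60), (0, 75), (14, 64), (28, 60), (42, 60), (56, 74), (70, 64), (84, 59), (98, 61), (112, 75)]
top 35 [(-112, 74), (-98, 63), (-84, 60), (-70, 62), (-56, 75), (-42, 60), (-28, 57), (-14, 62), (0, 75), (14, 63), (28, 59), (42, 61), (56, 73), (70, 63), (84, 60), (98, 63), (112, 75)]
top x profile [(-110, 0), (-104, 14), (-98, 84), (-92, 85), (-86, 39), (-80, 39), (-74, 40), (-68, 40), (-62, 40), (-56, 40), (-50, 40), (-44, 43), (-38, 59), (-32, 60), (-26, 40), (-20, 40), (-14, 41), (-8, 40), (-2, 41), (4, 41), (10, 40), (16, 41), (22, 40), (28, 50), (34, 59), (40, 59), (46, 41), (52, 41), (58, 40), (64, 41), (70, 40), (76, 41), (82, 40), (88, 41), (94, 39), (100, 41), (106, 74), (112, 95), (118, 112), (124, 126)]
scene -35 [(-112, 72), (-98, 62), (-84, 56), (-70, 60), (-56, 69), (-42, 61), (-28, 57), (-14, 59), (0, 69), (14, 54), (28, 58), (42, 61), (56, 68), (70, 60), (84, 60), (98, 60), (112, 67)]
scene 35 [(-112, 41), (-98, 60), (-84, 57), (-70, 59), (-56, 72), (-42, 60), (-28, 59), (-14, 61), (0, 64), (14, 60), (28, 57), (42, 60), (56, 71), (70, 59), (84, 57), (98, 59), (112, 72)]
scene x profile [(-98, 84), (-92, 57), (-86, 61), (-80, 39), (-74, 39), (-68, 40), (-62, 39), (-56, 41), (-38, 59), (-32, 55), (-26, 51), (-20, 39), (-14, 39), (-8, 38), (-2, 37), (4, 39), (10, 40), (16, 42), (28, 58), (34, 59), (40, 52), (46, 39), (52, 38), (118, -313), (124, 125)]
```

View pics/cab3.png

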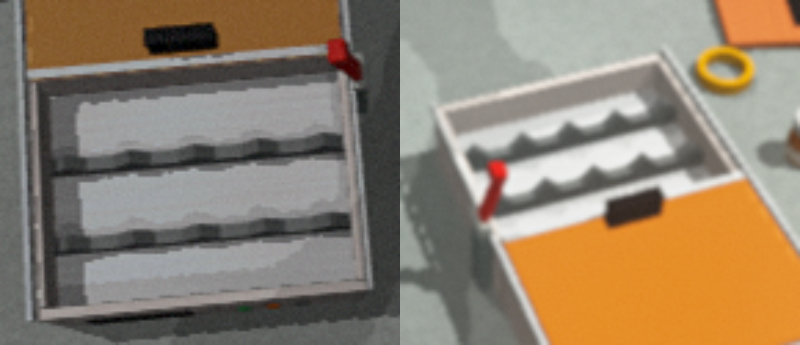

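The crop shows the latch upright at (340,60), the window grip at (180,38), and both ribs empty. The depth profiles put the ridges at y 0 and ±56 and the notch bottoms at 60, which confirms the cabinet frame. Grasping the spatula now.

Call:
jog_arm(plan=[[-0.007, 0.01, 0, 4, 1, 25, 0], [-0.007, 0.01, 0, 5, 2, 60, 0], [-0.007, 0.01, 0, 5, 2, 90, 0], [-0.007, 0.01, 0, 5, 2, 104, 0], [-0.007, 0.01, 0, 5, 2, 110, 0], [-0.007, 0.01, 0, 5, 2, 110, 0], [-0.007, 0.01, 0, 5, 2, 110, -1], [-0.007, 0.01, 0, 5, 2, 110, -1], [-0.007, 0.01, 0, 5, 2, 110, -1], [-0.007, 0.01, 0, 5, 2, 110, -1]], squeeze=25)

```text
time: 10.2
ee_pos: [0.4508, -0.2059, 0.0103]
eef_rot: [0.981, 0.194, 0.003, 0.002]
ft_force: [-1.2, 1.5, 0.2]
width: 0.0193
grip_force: 0.6
```

```bash
python3 -c "
from h import *
p=cab(0,84,215)
go(([.4466,-.2051,.215],-67.7),(p,CY-90),(cab(0,84,63),CY-90))"
```

```text
t 10.2 pos [ 0.4508 -0.2059  0.0103] w 0.0193 F [-1.2  1.5  0.2] q [ 0.7   0.31 -0.4   2.    0.16  0.85 -0.98]
[ 0.006 -0.005  0.   ] [  -2.6   -1.1 -204.7] world [ 0.4466 -0.2051  0.215 ]
[ 0.005 -0.006  0.31 ] [ 247.7 -374.4 -205.7] world [0.5363 0.2353 0.215 ]
[ 0.005 -0.006  0.31 ] [ 247.  -375.3  -53.7] world [0.5363 0.2353 0.063 ]
```

Call:
jog_arm(plan=[[0, 0, 0, 0, 0, 0, -0.3], [0.006, -0.005, 0, -4, 0, 2, -0.3], [0.006, -0.005, 0, -4, 0, 4, -0.3], [0.006, -0.005, 0, -4, 0, 4, -1], [0.006, -0.005, 0, -4, 0, 4, -1], [0.006, -0.005, 0, -4, 0, 4, -1], [0.006, -0.005, 0, -4, 0, 4, -1], [0.006, -0.005, 0, -4, 0, 4, -1], [0.006, -0.005, 0, -4, 0, 4, -1]])

```text
time: 11.1
ee_pos: [0.4468, -0.2072, 0.0058]
eef_rot: [0.981, 0.194, -0.0, -0.0]
ft_force: [0.4, -0.4, 0.4]
width: 0.0156
grip_force: 25.0
```

```bash
python3 -c "
from h import *
p=cab(0,84,215)
go(([.4466,-.2051,.215],-67.7),(p,CY-90),(cab(0,84,63),CY-90))"
```

```text
t 11.1 pos [ 0.4468 -0.2072  0.0058] w 0.0156 F [ 0.4 -0.4  0.4] q [ 0.7   0.32 -0.4   2.    0.16  0.85 -0.97]
[-0.001  0.001  0.001] [   0.5   -2.2 -209.2] world [ 0.4466 -0.2051  0.215 ]
[-0.001  0.001  0.31 ] [ 250.8 -375.5 -209.1] world [0.5363 0.2353 0.215 ]
[-0.001  0.001  0.31 ] [ 250.9 -375.4  -57.1] world [0.5363 0.2353 0.063 ]
```

Call:
jog_arm(plan=[[0, 0, 0, 0, 0, -15, -1], [0, 0, 0, 0, 0, -50, -1], [0, 0, 0, 0, 0, -90, -1], [0, 0, 0, 0, 0, -130, -1], [0, 0, 0, 0, 0, -170, -1], [0, 0, 0.03, 15, -20, -205, -1], [0, 0, 0.07, 40, -55, -209, -1], [0, 0, 0.12, 65, -95, -209, -1], [0, 0, 0.16, 90, -135, -209, -1], [0, 0, 0.2, 115, -175, -209, -1], [0, 0, 0.22, 135, -205, -209, -1], [0, 0, 0.22, 135, -205, -209, -1]])

```text
time: 12.3
ee_pos: [0.4941, 0.0395, 0.2151]
eef_rot: [0.996, 0.088, 0.0, -0.001]
ft_force: [-0.9, -1.0, -0.4]
width: 0.0152
grip_force: 25.0
```

```bash
python3 -c "
from h import *
go((cab(0,84,215),CY-90),(cab(0,84,64),CY-90))"
```

```text
t 12.3 pos [0.4941 0.0395 0.2151] w 0.0152 F [-0.9 -1.  -0.4] q [ 0.46  0.1  -0.66  1.78  0.06  1.29 -1.61]
[-0.002 -0.     0.097] [  76.1 -185.4    0.6] world [0.5363 0.2353 0.215 ]
[-0.002 -0.     0.097] [  76.1 -185.   151.6] world [0.5363 0.2353 0.064 ]
```

Call:
jog_arm(plan=[[0, 0, 0.02, 15, -37, 0, -1], [0, 0, 0.04, 30, -75, 0, -1], [0, 0, 0.06, 45, -112, 0, -1], [0, 0, 0.08, 60, -150, 0, -1], [0, 0, 0.095, 72, -178, 20, -1], [0, 0, 0.095, 76, -188, 50, -1], [0, 0, 0.095, 76, -190, 80, -1], [0, 0, 0.095, 76, -190, 100, -1], [0, 0, 0.095, 76, -190, 100, -1], [0, 0, 0.095, 76, -190, 100, -1], [0, 0, 0.095, 76, -190, 100, -1]])

```text
time: 13.4
ee_pos: [0.5376, 0.2338, 0.1164]
eef_rot: [0.999, 0.037, 0.001, -0.0]
ft_force: [-0.4, -0.0, -0.7]
width: 0.0158
grip_force: 25.0
```

```bash
python3 -c "
from h import *
go((cab(0,84,64),CY-90))"
```

```text
t 13.4 pos [0.5376 0.2338 0.1164] w 0.0158 F [-0.4 -0.  -0.7] q [ 0.09  0.42 -0.72  1.67  0.3   1.17 -2.2 ]
[-0.001 -0.001 -0.005] [-1.2 -1.6 52.4] world [0.5363 0.2353 0.064 ]
```

Call:
jog_arm(plan=[[0, 0, -0.005, -1, -2, 20, -1], [0, 0, -0.005, -1, -2, 38, -1], [0, 0, -0.005, -1, -2, 48, -1], [0, 0, -0.005, -1, -2, 53, -1], [0, 0, -0.005, -1, -2, 53, -1], [0, 0, -0.005, -1, -2, 53, -0.3], [0, 0, -0.005, -1, -2, 53, -0.3], [0, 0, -0.005, -1, -2, 53, -0.3], [0, 0, -0.005, -1, -2, 30, -0.3], [0, 0, -0.005, -1, -2, -10, -0.3], [0, 0, -0.005, -1, -2, -55, -0.3], [0, 0, -0.005, -1, -2, -100, -0.3]])

```text
time: 14.6
ee_pos: [0.5353, 0.2356, 0.2167]
eef_rot: [0.999, 0.04, -0.001, -0.0]
ft_force: [1.0, -0.1, 0.5]
width: 0.0306
grip_force: 0.0
```

```bash
python3 - <<'E'
from tools import *
from bench import camera
go(([.4667,-.2692,.13],26-90))
c=camera("top"); s=camera("scene"); np.savez("top4.npz",**c); np.savez("scene4.npz",**s); tools(c)
cv2.imwrite("pics/cab4.png",np.hstack([cv2.resize(c["image"][150:275,140:285],(400,345)),cv2.resize(s["image"][150:275,260:405],(400,345))])[:,:,::-1])
E
```

```text
t 14.6 pos [0.5353 0.2356 0.2167] w 0.0306 F [ 1.  -0.1  0.5] q [ 0.12  0.34 -0.75  1.55  0.23  1.35 -2.15]
[-0.001  0.001 -0.374] [-108.7  497.7   86.5] world [ 0.4667 -0.2692  0.13  ]
tool px [433. 234.] len 138.4 ang 15.0 origin [ 490.8 -400.8] z 0.0182
tool px [383. 248.] len 139.9 ang 26.0 origin [ 465.7 -269.7] z 0.0181
tool px [412. 247.] len 139.4 ang 21.9 origin [ 464.9 -344.8] z 0.0174
```

View pics/cab4.png

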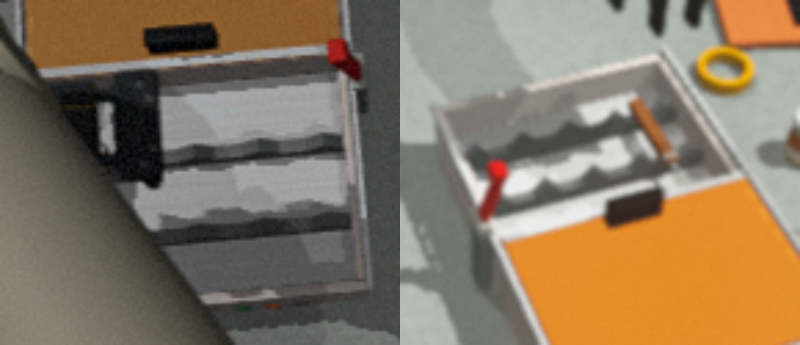

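The scene panel shows the spatula lying in cradle 3 at (655,130), blade to the back. Next is the probe at (383,248).

Call:
jog_arm(plan=[[0, 0, -0.04, -10, 48, 0, 0], [0, 0, -0.08, -20, 97, 0, 0], [0, 0, -0.12, -31, 146, 0, 0], [0, 0, -0.16, -42, 195, 0, 0], [0, 0, -0.2, -53, 244, 0, 0], [0, 0, -0.24, -64, 293, 0, 0], [0, 0, -0.28, -75, 342, 0, 0], [0, 0, -0.32, -86, 391, 10, 0], [0, 0, -0.36, -97, 440, 30, 0], [0, 0, -0.374, -105, 480, 50, 0], [0, 0, -0.374, -109, 498, 70, 0], [0, 0, -0.374, -109, 498, 90, 0]])

```text
time: 15.9
ee_pos: [0.465, -0.2734, 0.1232]
eef_rot: [0.975, 0.222, -0.001, -0.0]
ft_force: [-0.1, -0.1, -0.2]
width: 0.0436
grip_force: 0.0
```

Call:
jog_arm(plan=[[0, 0, 0, 0, 0, 20, 0], [0, 0, 0, 0, 0, 35, 0], [0, 0, 0, 0, 0, 35, 0], [0, 0, 0, 0, 0, 35, 0]])

```text
time: 16.3
ee_pos: [0.4668, -0.2693, 0.0901]
eef_rot: [0.974, 0.225, -0.0, -0.0]
ft_force: [-0.3, 0.4, 0.2]
width: 0.0433
grip_force: 0.0
```

```bash
python3 - <<'E'
from tools import *
from bench import camera
go(([.4659,-.2696,.006],26-90))
s=camera("scene"); np.savez("scene5.npz",**s); c=camera("top");np.savez("top5.npz",**c)
for n,k in(("scene",s),("top",c)):
    P=cloud(k);X=(P[...,:2]-O)@EX*1e3;Y=(P[...,:2]-O)@EY*1e3;Z=P[...,2]*1e3
    m=(abs(Y-84)<25)&(abs(X)<100)&(hsv(k)[...,1]>70)&(cv2.inRange(hsv(k),*RNG["spatula"])>0)
    if m.sum()>10: 
        b,ce,a=blob(m); print(n,a,"X",X[b].min().round(),X[b].max().round(),"Y",np.median(Y[b]).round(1),"Z",np.percentile(Z[b],[10,50,90]).round(1))
E
```

```text
t 16.3 pos [ 0.4668 -0.2693  0.0901] w 0.0433 F [-0.3  0.4  0.2] q [ 0.83  0.3  -0.45  1.82  0.15  1.05 -0.79]
[-0.001  0.     0.   ] [-0.9 -0.1 84.1] world [ 0.4659 -0.2696  0.006 ]
scene 95 X -43.0 40.0 Y 67.5 Z [72.8 78.  82.3]
top 260 X -48.0 42.0 Y 73.6 Z [73.9 77.5 81.4]
```

```bash
cat > seat.py <<'E'
from h import *
WID=dict(spatula=((3,70,40),(16,255,200)),probe=RNG["probe"],scraper=((20,120,90),(34,255,255)),brush=((0,0,0),(179,255,50)))
def seat(cs,k,y0,w=26):
    for n,c in cs.items():
        P=cloud(c);X=(P[...,:2]-O)@EX*1e3;Y=(P[...,:2]-O)@EY*1e3;Z=P[...,2]*1e3
        m=(abs(Y-y0)<w)&(abs(X)<90)&(Z>50)&(cv2.inRange(hsv(c),*WID[k])>0)
        if m.sum()<15: print(n,k,"few",m.sum()); continue
        b,ce,a=blob(m); v,u=np.nonzero(b); q=on_plane(c,u,v,.076)[:,:2]-O; x,y=q@EX*1e3,q@EY*1e3
        r=cv2.minAreaRect(np.stack([x,y],1).astype(np.float32))
        print(n,k,"px",ce.round(),a,"plane76: X",x.min().round(),x.max().round(),"Ymean",y.mean().round(1),"rect",np.round(r[0],1),np.round(r[1],1),round(r[2],1),
         "| zmap Z front/mid/back",[np.round(np.median(Z[b&(abs(X-t)<12)]),1) if (b&(abs(X-t)<12)).any() else None for t in(-35,0,35)],"Y",[np.round(np.median(Y[b&(abs(X-t)<12)]),1) if (b&(abs(X-t)<12)).any() else None for t in(-35,0,35)])
E
python3 - <<'E'
from seat import *
cs={n:dict(np.load(n+"5.npz")) for n in("scene","top")}
seat(cs,"spatula",80)
c=cs["top"]; s=cs["scene"]
cv2.imwrite("pics/cab5.png",np.hstack([cv2.resize(c["image"][150:275,140:285],(400,345),interpolation=cv2.INTER_CUBIC),cv2.resize(s["image"][150:220,330:410],(400,345),interpolation=cv2.INTER_CUBIC)])[:,:,::-1])
E
```

```text
scene spatula px [347. 196.] 126 plane76: X -49.0 42.0 Ymean 70.0 rect [-3.6 70.7] [90.2 24. ] 1.1 | zmap Z front/mid/back [np.float64(77.5), np.float64(78.8), np.float64(78.8)] Y [np.float64(67.3), np.float64(68.8), np.float64(68.2)]
top spatula px [180. 222.] 279 plane76: X -48.0 42.0 Ymean 73.9 rect [-3.1 73. ] [18.8 89.7] 89.6 | zmap Z front/mid/back [np.float64(77.5), np.float64(78.7), np.float64(77.4)] Y [np.float64(73.6), np.float64(73.0), np.float64(72.6)]
```

View pics/cab5.png

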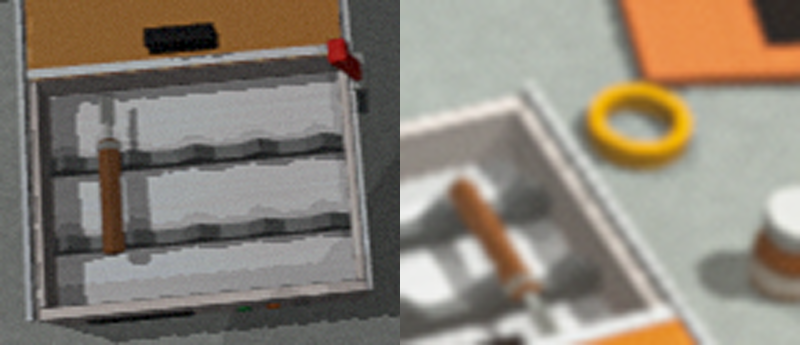

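The spatula now sits off-centre at about y 74, rolled onto the notch side. I'll compare it with the frame taken just after release.

```bash
python3 - <<'E'
from seat import *
seat({"scene4":dict(np.load("scene4.npz"))},"spatula",80)
from tools import tools
from bench import camera
cs={n:camera(n) for n in("scene","top")}
seat(cs,"spatula",80)
c=cs["top"]
# mid-height of notch ridges: per-column y of ridges from the top zmap, interpolated finely
P=cloud(c);X=(P[...,:2]-O)@EX*1e3;Y=(P[...,:2]-O)@EY*1e3;Z=P[...,2]*1e3
for x0 in(-35,35):
    m=abs(X-x0)<4
    for y0 in(-112,-56,0,112):
        k=m&(abs(Y-y0)<14)&(Z>67); print(x0,y0,"ridge y",Y[k].mean().round(1) if k.any() else None,end="; ")
    print()
E
```

```text
scene4 spatula px [350. 196.] 134 plane76: X -47.0 41.0 Ymean 81.3 rect [-3.  81.2] [87.5 22.1] 1.0 | zmap Z front/mid/back [np.float64(73.9), np.float64(74.0), np.float64(75.5)] Y [np.float64(82.7), np.float64(81.3), np.float64(82.8)]
scene spatula px [349. 196.] 126 plane76: X -44.0 44.0 Ymean 76.5 rect [-0.1 76.5] [87.1 22. ] 1.1 | zmap Z front/mid/back [np.float64(74.7), np.float64(74.5), np.float64(74.9)] Y [np.float64(76.2), np.float64(77.5), np.float64(76.1)]
top spatula px [177. 223.] 247 plane76: X -49.0 42.0 Ymean 79.9 rect [-3.7 79.9] [15.2 91.3] 89.4 | zmap Z front/mid/back [np.float64(75.6), np.float64(76.4), np.float64(76.0)] Y [np.float64(80.0), np.float64(79.7), np.float64(79.3)]
-35 -112 ridge y -111.9; -35 -56 ridge y -55.8; -35 0 ridge y 0.6; -35 112 ridge y 111.2; 
35 -112 ridge y -111.7; 35 -56 ridge y -55.0; 35 0 ridge y 0.6; 35 112 ridge y 111.1;
```

The spatula had been knocked and was caught mid-slide in that frame. It has now settled back into its notch at z 76 and y about 80, so it is seated. Now I'll grasp the probe.

Call:
jog_arm(plan=[[0, 0, 0, -1, 0, 30, 0], [0, 0, 0, -1, 0, 60, 0], [0, 0, 0, -1, 0, 78, 0], [0, 0, 0, -1, 0, 84, 0], [0, 0, 0, -1, 0, 84, 0], [0, 0, 0, -1, 0, 84, -1], [0, 0, 0, -1, 0, 84, -1], [0, 0, 0, -1, 0, 84, -1], [0, 0, 0, -1, 0, 84, -1], [0, 0, 0, -1, 0, 84, -1], [0, 0, 0, -1, 0, 84, -1]])

```text
time: 17.6
ee_pos: [0.4658, -0.27, 0.0062]
eef_rot: [0.974, 0.225, -0.0, -0.0]
ft_force: [-1.3, -1.2, 5.5]
width: 0.0157
grip_force: 25.0
```

```bash
python3 -c "
from h import *
go((cab(0,28,215),CY-90))"
```

```text
t 17.6 pos [ 0.4658 -0.27    0.0062] w 0.0157 F [-1.3 -1.2  5.5] q [ 0.81  0.41 -0.43  1.88  0.21  0.89 -0.84]
[-0.     0.     0.374] [ 264.3 -371.2 -208.9] world [0.5408 0.1795 0.215 ]
```

Call:
jog_arm(plan=[[0, 0, 0, 0, 0, -15, -1], [0, 0, 0, 0, 0, -55, -1], [0, 0, 0, 0, 0, -100, -1], [0, 0, 0, 0, 0, -145, -1], [0, 0, 0.02, 10, -14, -185, -1], [0, 0, 0.05, 32, -44, -209, -1], [0, 0, 0.09, 56, -79, -209, -1], [0, 0, 0.13, 82, -115, -209, -1], [0, 0, 0.17, 108, -152, -209, -1], [0, 0, 0.21, 134, -188, -209, -1], [0, 0, 0.25, 160, -225, -209, -1], [0, 0, 0.29, 186, -261, -209, -1]])

```text
time: 18.8
ee_pos: [0.5183, 0.0482, 0.2159]
eef_rot: [0.997, 0.081, -0.0, 0.0]
ft_force: [0.3, -0.4, -0.8]
width: 0.0157
grip_force: 25.0
```

```bash
python3 -c "
from h import *
go((cab(0,28,115),CY-90))"
```

```text
t 18.8 pos [0.5183 0.0482 0.2159] w 0.0157 F [ 0.3 -0.4 -0.8] q [ 0.46  0.17 -0.7   1.71  0.11  1.3  -1.67]
[0.    0.    0.083] [  43.5 -126.   100.9] world [0.5408 0.1795 0.115 ]
```

Call:
jog_arm(plan=[[0, 0, 0.03, 14, -40, 0, -1], [0, 0, 0.06, 28, -80, 0, -1], [0, 0, 0.083, 40, -115, 10, -1], [0, 0, 0.083, 44, -126, 45, -1], [0, 0, 0.083, 44, -126, 80, -1], [0, 0, 0.083, 44, -126, 100, -1], [0, 0, 0.083, 44, -126, 100, -1], [0, 0, 0.083, 44, -126, 100, -1], [0, 0, 0.083, 44, -126, 100, -1]])

```text
time: 19.7
ee_pos: [0.5422, 0.178, 0.1168]
eef_rot: [0.999, 0.04, 0.001, -0.0]
ft_force: [-0.3, -0.2, -1.2]
width: 0.0161
grip_force: 25.0
```

```bash
python3 -c "
from h import *
go((cab(0,28,64),CY-90))"
```

```text
t 19.7 pos [0.5422 0.178  0.1168] w 0.0161 F [-0.3 -0.2 -1.2] q [ 0.21  0.39 -0.73  1.71  0.28  1.15 -2.09]
[-0.001 -0.002  0.001] [-1.4 -1.6 52.8] world [0.5408 0.1795 0.064 ]
```

Call:
jog_arm(plan=[[0, 0, 0, -1, -2, 20, -1], [0, 0, 0, -1, -2, 38, -1], [0, 0, 0, -1, -2, 48, -1], [0, 0, 0, -1, -2, 53, -1], [0, 0, 0, -1, -2, 53, -1], [0, 0, 0, -1, -2, 53, -0.3], [0, 0, 0, -1, -2, 53, -0.3], [0, 0, 0, -1, -2, 53, -0.3], [0, 0, 0, -1, -2, 35, -0.3], [0, 0, 0, -1, -2, 0, -0.3], [0, 0, 0, -1, -2, -50, -0.3], [0, 0, 0, -1, -2, -98, -0.3]])

```text
time: 20.9
ee_pos: [0.5398, 0.1796, 0.2147]
eef_rot: [0.999, 0.041, -0.001, -0.0]
ft_force: [1.7, -0.3, 0.2]
width: 0.0301
grip_force: 0.0
```

```bash
python3 - <<'E'
from tools import *
from seat import *
from bench import camera
go(([.4649,-.3448,.10],21.9-90))
cs={n:camera(n) for n in("scene","top")}; tools(cs["top"]); seat(cs,"probe",28); seat(cs,"spatula",80)
E
```

```text
t 20.9 pos [0.5398 0.1796 0.2147] w 0.0301 F [ 1.7 -0.3  0.2] q [ 0.23  0.3  -0.76  1.59  0.21  1.33 -2.05]
[-0.001  0.001 -0.301] [-117.   516.7  114.5] world [ 0.4649 -0.3448  0.1   ]
tool px [433. 234.] len 139.1 ang 14.8 origin [ 490.1 -401.1] z 0.0181
tool px [412. 247.] len 139.8 ang 21.8 origin [ 464.9 -344.8] z 0.0176
scene probe px [333. 200.] 93 plane76: X -43.0 38.0 Ymean 24.8 rect [-2.5 24.8] [17.5 79.9] 86.9 | zmap Z front/mid/back [np.float64(74.3), np.float64(75.5), np.float64(75.4)] Y [np.float64(24.6), np.float64(24.9), np.float64(24.5)]
top probe few 0
scene spatula px [350. 196.] 135 plane76: X -46.0 44.0 Ymean 77.1 rect [-1.1 77. ] [89. 23.] 1.1 | zmap Z front/mid/back [np.float64(74.3), np.float64(73.0), np.float64(75.2)] Y [np.float64(77.8), np.float64(76.9), np.float64(77.1)]
top spatula few 0
```

Both are seated. Now the scraper: transit, then hover.

Call:
jog_arm(plan=[[0, 0, -0.03, -11, 48, 0, 0], [0, 0, -0.06, -22, 97, 0, 0], [0, 0, -0.09, -33, 146, 0, 0], [0, 0, -0.12, -44, 195, 0, 0], [0, 0, -0.15, -55, 243, 0, 0], [0, 0, -0.18, -66, 292, 0, 0], [0, 0, -0.21, -77, 340, 0, 0], [0, 0, -0.24, -88, 389, 10, 0], [0, 0, -0.27, -99, 437, 30, 0], [0, 0, -0.301, -110, 485, 50, 0], [0, 0, -0.301, -117, 517, 80, 0], [0, 0, -0.301, -117, 517, 100, 0]])

```text
time: 22.2
ee_pos: [0.4619, -0.351, 0.1101]
eef_rot: [0.983, 0.186, -0.002, -0.0]
ft_force: [-0.2, 0.7, -0.4]
width: 0.0436
grip_force: 0.0
```

Call:
jog_arm(plan=[[0, 0, 0, 0, 0, 15, 0], [0, 0, 0, 0, 0, 30, 0], [0, 0, 0, 0, 0, 30, 0], [0, 0, 0, 0, 0, 30, 0], [0, 0, 0, 0, 0, 30, 0]])

```text
time: 22.7
ee_pos: [0.4662, -0.345, 0.084]
eef_rot: [0.982, 0.19, 0.0, 0.0]
ft_force: [-0.1, 0.6, -0.2]
width: 0.0433
grip_force: 0.0
```

```bash
python3 - <<'E'
from seat import *
from bench import camera
go(([.4649,-.3448,.006],21.9-90))
cs={n:camera(n) for n in("scene","top")}; seat(cs,"probe",28); seat(cs,"spatula",80)
# scraper near the fingers: check it has not moved (scene yellow)
s=cs["scene"]; m=cv2.inRange(hsv(s),*RNG["scraper"])>0; m[:,260:]=0; m[:190]=0; print("scraper scene px",blob(m)[1:])
E
```

```text
t 22.7 pos [ 0.4662 -0.345   0.084 ] w 0.0433 F [-0.1  0.6 -0.2] q [ 0.92  0.39 -0.44  1.72  0.18  1.07 -0.76]
[ 0.001 -0.     0.001] [-1.2 -0.7 78. ] world [ 0.4649 -0.3448  0.006 ]
scene probe px [333. 200.] 98 plane76: X -44.0 38.0 Ymean 24.9 rect [-3.  24.8] [17.5 80.8] 86.9 | zmap Z front/mid/back [np.float64(74.0), np.float64(74.4), np.float64(75.8)] Y [np.float64(24.4), np.float64(26.5), np.float64(23.9)]
top probe px [199. 222.] 243 plane76: X -50.0 40.0 Ymean 28.0 rect [-5.1 27.8] [15.2 89.8] 89.2 | zmap Z front/mid/back [np.float64(75.7), np.float64(75.4), np.float64(76.1)] Y [np.float64(28.3), np.float64(28.4), np.float64(28.5)]
scene spatula px [350. 196.] 133 plane76: X -46.0 44.0 Ymean 77.0 rect [-1.1 77. ] [89. 23.] 1.1 | zmap Z front/mid/back [np.float64(73.0), np.float64(75.0), np.float64(75.0)] Y [np.float64(78.4), np.float64(78.2), np.float64(77.5)]
top spatula px [177. 223.] 250 plane76: X -49.0 42.0 Ymean 80.1 rect [-3.7 80.6] [16.6 91.3] 89.1 | zmap Z front/mid/back [np.float64(75.5), np.float64(75.8), np.float64(75.9)] Y [np.float64(80.3), np.float64(80.4), np.float64(79.3)]
scraper scene px (array([159.45669291, 226.80314961]), np.int32(127))
```

Call:
jog_arm(plan=[[0, 0, 0, -1, -1, 30, 0], [0, 0, 0, -1, -1, 55, 0], [0, 0, 0, -1, -1, 72, 0], [0, 0, 0, -1, -1, 78, 0], [0, 0, 0, -1, -1, 78, 0], [0, 0, 0, -1, -1, 78, -1], [0, 0, 0, -1, -1, 78, -1], [0, 0, 0, -1, -1, 78, -1], [0, 0, 0, -1, -1, 78, -1], [0, 0, 0, -1, -1, 78, -1], [0, 0, 0, -1, -1, 78, -1]])

```text
time: 23.9
ee_pos: [0.464, -0.3447, 0.005]
eef_rot: [0.982, 0.19, -0.0, -0.0]
ft_force: [-1.1, 0.3, 1.6]
width: 0.0158
grip_force: 25.0
```

```bash
python3 -c "
from h import *
go((cab(0,-28,215),CY-90))"
```

```text
t 23.9 pos [ 0.464  -0.3447  0.005 ] w 0.0158 F [-1.1  0.3  1.6] q [ 0.9   0.48 -0.41  1.78  0.24  0.93 -0.8 ]
[-0.     0.001  0.302] [ 249.8 -404.5 -210. ] world [0.5452 0.1237 0.215 ]
```

Call:
jog_arm(plan=[[0, 0, 0, 0, 0, -15, -1], [0, 0, 0, 0, 0, -55, -1], [0, 0, 0, 0, 0, -100, -1], [0, 0, 0, 0, 0, -145, -1], [0, 0, 0.01, 9, -15, -185, -1], [0, 0, 0.04, 29, -47, -210, -1], [0, 0, 0.07, 51, -83, -210, -1], [0, 0, 0.1, 74, -120, -210, -1], [0, 0, 0.13, 97, -157, -210, -1], [0, 0, 0.16, 120, -194, -210, -1], [0, 0, 0.19, 143, -231, -210, -1], [0, 0, 0.22, 166, -268, -210, -1]])

```text
time: 25.1
ee_pos: [0.5181, -0.0321, 0.2158]
eef_rot: [0.997, 0.08, -0.0, 0.0]
ft_force: [1.1, -0.2, -0.3]
width: 0.0156
grip_force: 25.0
```

```bash
python3 -c "
from h import *
go((cab(0,-28,115),CY-90))"
```

```text
t 25.1 pos [ 0.5181 -0.0321  0.2158] w 0.0156 F [ 1.1 -0.2 -0.3] q [ 0.58  0.16 -0.66  1.72  0.1   1.3  -1.51]
[0.    0.    0.081] [  51.8 -149.5  100.8] world [0.5452 0.1237 0.115 ]
```

Call:
jog_arm(plan=[[0, 0, 0.02, 14, -40, 0, -1], [0, 0, 0.04, 28, -80, 0, -1], [0, 0, 0.06, 41, -118, 0, -1], [0, 0, 0.081, 52, -148, 15, -1], [0, 0, 0.081, 52, -150, 50, -1], [0, 0, 0.081, 52, -150, 85, -1], [0, 0, 0.081, 52, -150, 100, -1], [0, 0, 0.081, 52, -150, 100, -1], [0, 0, 0.081, 52, -150, 100, -1], [0, 0, 0.081, 52, -150, 100, -1]])

```text
time: 26.1
ee_pos: [0.5464, 0.1226, 0.1169]
eef_rot: [0.999, 0.04, 0.001, -0.0]
ft_force: [0.4, -0.7, -0.7]
width: 0.0157
grip_force: 25.0
```

```bash
python3 -c "
from h import *
go((cab(0,-28,64),CY-90))"
```

```text
t 26.1 pos [0.5464 0.1226 0.1169] w 0.0157 F [ 0.4 -0.7 -0.7] q [ 0.3   0.36 -0.72  1.74  0.26  1.14 -1.99]
[-0.001 -0.002  0.001] [-1.2 -1.2 52.9] world [0.5452 0.1237 0.064 ]
```

Call:
jog_arm(plan=[[0, 0, 0, -1, -1, 20, -1], [0, 0, 0, -1, -1, 38, -1], [0, 0, 0, -1, -1, 48, -1], [0, 0, 0, -1, -1, 54, -1], [0, 0, 0, -1, -1, 54, -1], [0, 0, 0, -1, -1, 54, -0.3], [0, 0, 0, -1, -1, 54, -0.3], [0, 0, 0, -1, -1, 54, -0.3], [0, 0, 0, -1, -1, 35, -0.3], [0, 0, 0, -1, -1, 0, -0.3], [0, 0, 0, -1, -1, -50, -0.3], [0, 0, 0, -1, -1, -98, -0.3]])

```text
time: 27.3
ee_pos: [0.5439, 0.1234, 0.2147]
eef_rot: [0.999, 0.041, -0.001, -0.0]
ft_force: [0.6, -0.1, 0.8]
width: 0.0304
grip_force: 0.0
```

```bash
python3 - <<'E'
from tools import *
from seat import *
from bench import camera
cs={n:camera(n) for n in("scene","top")}; tools(cs["top"]); [seat({"scene":cs["scene"]},k,y) for k,y in(("scraper",-28),("probe",28),("spatula",80))]
go(([.4901,-.4011,.10],15-90))
E
```

```text
tool px [434. 234.] len 138.1 ang 15.0 origin [ 490.5 -401.2] z 0.0178
scene scraper px [316. 205.] 124 plane76: X -47.0 41.0 Ymean -31.5 rect [ -2.6 -31.6] [20.2 88.2] 88.0 | zmap Z front/mid/back [np.float64(74.0), np.float64(74.2), np.float64(74.7)] Y [np.float64(-30.3), np.float64(-31.2), np.float64(-31.2)]
scene probe px [333. 199.] 95 plane76: X -44.0 38.0 Ymean 24.7 rect [-3.  24.8] [17.5 80.8] 86.9 | zmap Z front/mid/back [np.float64(75.5), np.float64(73.7), np.float64(74.9)] Y [np.float64(23.9), np.float64(26.7), np.float64(24.4)]
scene spatula px [350. 196.] 136 plane76: X -46.0 44.0 Ymean 77.1 rect [-1.1 77. ] [89. 23.] 1.1 | zmap Z front/mid/back [np.float64(74.8), np.float64(75.3), np.float64(74.0)] Y [np.float64(78.6), np.float64(78.7), np.float64(77.2)]
t 27.4 pos [0.5472 0.1247 0.2198] w 0.0304 F [-0.3  0.2 -0.4] q [ 0.33  0.27 -0.75  1.61  0.19  1.32 -1.94]
[-0.    -0.009 -0.181] [-100.5  519.6  118.2] world [ 0.4901 -0.4011  0.1   ]
```

The scraper is seated. Last is the brush.

Call:
jog_arm(plan=[[0, 0, -0.02, -9, 48, 0, 0], [0, 0, -0.04, -19, 97, 0, 0], [0, 0, -0.06, -28, 146, 0, 0], [0, 0, -0.08, -37, 195, 0, 0], [0, 0, -0.1, -47, 243, 0, 0], [0, 0, -0.12, -56, 292, 0, 0], [0, 0, -0.14, -66, 340, 0, 0], [0, 0, -0.16, -75, 389, 10, 0], [0, 0, -0.18, -84, 437, 30, 0], [0, 0, -0.181, -94, 485, 50, 0], [0, 0, -0.181, -100, 520, 80, 0], [0, 0, -0.181, -100, 520, 100, 0]])

```text
time: 28.6
ee_pos: [0.4829, -0.4092, 0.1099]
eef_rot: [0.992, 0.127, -0.002, 0.0]
ft_force: [-0.8, 0.0, -0.4]
width: 0.0438
grip_force: 0.0
```

Call:
jog_arm(plan=[[0, 0, 0, 0, 0, 15, 0], [0, 0, 0, 0, 0, 30, 0], [0, 0, 0, 0, 0, 30, 0], [0, 0, 0, 0, 0, 30, 0], [0, 0, 0, 0, 0, 30, 0]])

```text
time: 29.1
ee_pos: [0.4875, -0.4029, 0.0841]
eef_rot: [0.991, 0.131, 0.0, 0.001]
ft_force: [-0.3, 0.4, 0.1]
width: 0.0433
grip_force: 0.0
```

```bash
python3 - <<'E'
from seat import *
from bench import camera
go(([.4903,-.4012,.006],15-90))
cs={n:camera(n) for n in("scene","top")}; [seat({"top":cs["top"]},k,y) for k,y in(("scraper",-28),("probe",28),("spatula",80))]
s=cs["scene"]; m=cv2.inRange(hsv(s),*RNG["brush"])>0; q=np.zeros_like(m); q[190:275,115:240]=1; print("brush scene px",blob(m&q)[1:])
E
```

```text
t 29.1 pos [ 0.4875 -0.4029  0.0841] w 0.0433 F [-0.3  0.4  0.1] q [ 0.95  0.49 -0.43  1.58  0.22  1.12 -0.84]
[ 0.001 -0.     0.001] [ 3.1 -1.  78.1] world [ 0.4903 -0.4012  0.006 ]
top scraper px [223. 219.] 249 plane76: X -50.0 40.0 Ymean -28.1 rect [ -5.  -28.1] [89.6 15.7] 0.1 | zmap Z front/mid/back [np.float64(75.7), np.float64(75.7), np.float64(75.5)] Y [np.float64(-28.5), np.float64(-28.6), np.float64(-28.1)]
top probe px [199. 222.] 243 plane76: X -50.0 40.0 Ymean 28.1 rect [-5.  28.3] [90.  16.1] 0.7 | zmap Z front/mid/back [np.float64(76.4), np.float64(75.9), np.float64(75.8)] Y [np.float64(28.0), np.float64(27.9), np.float64(28.9)]
top spatula px [177. 223.] 246 plane76: X -49.0 42.0 Ymean 79.9 rect [-3.7 79.9] [15.1 91.3] 89.3 | zmap Z front/mid/back [np.float64(76.0), np.float64(76.1), np.float64(75.5)] Y [np.float64(80.0), np.float64(79.9), np.float64(79.3)]
brush scene px (array([130.14285714, 195.70285714]), np.int32(350))
```

Call:
jog_arm(plan=[[0, 0, 0, 3, -1, 30, 0], [0, 0, 0, 3, -1, 55, 0], [0, 0, 0, 3, -1, 72, 0], [0, 0, 0, 3, -1, 78, 0], [0, 0, 0, 3, -1, 78, 0], [0, 0, 0, 3, -1, 78, -1], [0, 0, 0, 3, -1, 78, -1], [0, 0, 0, 3, -1, 78, -1], [0, 0, 0, 3, -1, 78, -1], [0, 0, 0, 3, -1, 78, -1], [0, 0, 0, 3, -1, 78, -1]])

```text
time: 30.3
ee_pos: [0.4892, -0.4014, 0.0049]
eef_rot: [0.991, 0.131, -0.0, -0.0]
ft_force: [-0.7, 0.5, 1.6]
width: 0.0158
grip_force: 25.0
```

```bash
python3 -c "
from h import *
go((cab(0,-84,220),CY-90))"
```

```text
t 30.3 pos [ 0.4892 -0.4014  0.0049] w 0.0158 F [-0.7  0.5  1.6] q [ 0.93  0.58 -0.41  1.63  0.27  0.99 -0.88]
[-0.     0.001  0.182] [ 179.7 -437.7 -215.1] world [0.5497 0.0679 0.22  ]
```

Call:
jog_arm(plan=[[0, 0, 0, 0, 0, -15, -1], [0, 0, 0, 0, 0, -55, -1], [0, 0, 0, 0, 0, -100, -1], [0, 0, 0, 0, 0, -145, -1], [0, 0, 0.01, 6, -14, -185, -1], [0, 0, 0.02, 19, -47, -215, -1], [0, 0, 0.04, 36, -88, -215, -1], [0, 0, 0.06, 53, -129, -215, -1], [0, 0, 0.08, 70, -170, -215, -1], [0, 0, 0.1, 87, -212, -215, -1], [0, 0, 0.11, 104, -253, -215, -1], [0, 0, 0.13, 121, -295, -215, -1]])

```text
time: 31.5
ee_pos: [0.5296, -0.0832, 0.2209]
eef_rot: [0.998, 0.066, -0.0, 0.0]
ft_force: [0.6, -0.3, 0.7]
width: 0.0159
grip_force: 25.0
```

```bash
python3 -c "
from h import *
go((cab(0,-84,115),CY-90))"
```

```text
t 31.5 pos [ 0.5296 -0.0832  0.2209] w 0.0159 F [ 0.6 -0.3  0.7] q [ 0.64  0.19 -0.63  1.67  0.12  1.32 -1.46]
[0.    0.    0.052] [  39.7 -147.2  105.8] world [0.5497 0.0679 0.115 ]
```

Call:
jog_arm(plan=[[0, 0, 0.02, 11, -40, 0, -1], [0, 0, 0.04, 22, -80, 0, -1], [0, 0, 0.05, 32, -118, 0, -1], [0, 0, 0.052, 40, -145, 0, -1], [0, 0, 0.052, 40, -148, 20, -1], [0, 0, 0.052, 40, -148, 60, -1], [0, 0, 0.052, 40, -148, 95, -1], [0, 0, 0.052, 40, -148, 105, -1], [0, 0, 0.052, 40, -148, 105, -1], [0, 0, 0.052, 40, -148, 105, -1], [0, 0, 0.052, 40, -148, 105, -1]])

```text
time: 32.6
ee_pos: [0.5511, 0.0671, 0.1169]
eef_rot: [0.999, 0.04, 0.001, -0.0]
ft_force: [0.2, 0.0, -0.4]
width: 0.0156
grip_force: 25.0
```

```bash
python3 -c "
from h import *
go((cab(0,-84,64),CY-90))"
```

```text
t 32.6 pos [0.5511 0.0671 0.1169] w 0.0156 F [ 0.2  0.  -0.4] q [ 0.39  0.34 -0.7   1.75  0.24  1.13 -1.88]
[-0.    -0.002 -0.   ] [-1.4 -0.8 52.9] world [0.5497 0.0679 0.064 ]
```

Call:
jog_arm(plan=[[0, 0, 0, -1, -1, 20, -1], [0, 0, 0, -1, -1, 38, -1], [0, 0, 0, -1, -1, 48, -1], [0, 0, 0, -1, -1, 53, -1], [0, 0, 0, -1, -1, 53, -1], [0, 0, 0, -1, -1, 53, -0.3], [0, 0, 0, -1, -1, 53, -0.3], [0, 0, 0, -1, -1, 53, -0.3], [0, 0, 0, -1, -1, 35, -0.3], [0, 0, 0, -1, -1, 0, -0.3], [0, 0, 0, -1, -1, -50, -0.3], [0, 0, 0, -1, -1, -98, -0.3]])

```text
time: 33.8
ee_pos: [0.5485, 0.0679, 0.2147]
eef_rot: [0.999, 0.04, -0.001, -0.0]
ft_force: [0.9, 0.1, 0.6]
width: 0.0302
grip_force: 0.0
```

```bash
python3 - <<'E'
from seat import *
from bench import camera
cs={n:camera(n) for n in("scene","top")}; [seat({"scene":cs["scene"]},k,y) for k,y in(("brush",-84),("scraper",-28),("probe",28),("spatula",80))]
go((cab(125,0,220),CY),(cab(125,0,104),CY))
E
```

```text
scene brush px [306. 139.] 490 plane76: X -371.0 -243.0 Ymean 51.9 rect [-313.4   53.4] [ 88.3 167.5] 60.3 | zmap Z front/mid/back [np.float64(299.1), np.float64(333.0), np.float64(351.1)] Y [np.float64(-99.1), np.float64(-97.7), np.float64(-82.2)]
scene scraper px [316. 205.] 122 plane76: X -47.0 41.0 Ymean -31.5 rect [ -2.6 -31.6] [20.2 88.2] 88.0 | zmap Z front/mid/back [np.float64(73.8), np.float64(74.0), np.float64(74.5)] Y [np.float64(-30.9), np.float64(-30.7), np.float64(-30.6)]
scene probe px [333. 200.] 101 plane76: X -44.0 38.0 Ymean 24.8 rect [-3.2 26.1] [81.2 18.9] 3.1 | zmap Z front/mid/back [np.float64(74.5), np.float64(75.3), np.float64(74.7)] Y [np.float64(25.0), np.float64(25.2), np.float64(25.2)]
scene spatula px [350. 196.] 134 plane76: X -44.0 44.0 Ymean 77.0 rect [-0.1 77. ] [87.1 23. ] 1.1 | zmap Z front/mid/back [np.float64(73.7), np.float64(74.5), np.float64(74.7)] Y [np.float64(78.0), np.float64(77.6), np.float64(77.0)]
t 33.9 pos [0.5519 0.0689 0.2198] w 0.0306 F [ 1.3 -0.2 -1.3] q [ 0.42  0.25 -0.73  1.63  0.17  1.32 -1.82]
[ 0.007 -0.008 -1.57 ] [122.7 -83.1   1. ] world [0.6676 0.1616 0.22  ]
[ 0.007 -0.008 -1.57 ] [121.6 -83.1 117. ] world [0.6676 0.1616 0.104 ]
```

Call:
jog_arm(plan=[[0, 0, -0.14, 11, -7, 0, 0], [0, 0, -0.28, 22, -15, 0, 0], [0, 0, -0.42, 33, -22, 0, 0], [0, 0, -0.56, 44, -30, 0, 0], [0, 0, -0.7, 55, -38, 0, 0], [0, 0, -0.85, 66, -45, 0, 0], [0, 0, -1.0, 78, -53, 0, 0], [0, 0, -1.14, 90, -61, 0, 0], [0, 0, -1.28, 101, -69, 0, 0], [0, 0, -1.43, 112, -76, 0, 0], [0, 0, -1.57, 122, -83, 0, 0], [0, 0, -1.57, 122, -83, 0, 0]], squeeze=15)

```text
time: 35.1
ee_pos: [0.6641, 0.1613, 0.2119]
eef_rot: [0.677, 0.736, -0.0, -0.001]
ft_force: [0.6, -0.4, 0.2]
width: 0.0437
grip_force: 0.0
```

Call:
jog_arm(plan=[[0, 0, 0, 0, 0, 0, 0], [0, 0, 0, 0, 0, 30, 0], [0, 0, 0, 0, 0, 55, 0], [0, 0, 0, 0, 0, 55, 0], [0, 0, 0, 0, 0, 55, 0], [0, 0, 0, 0, 0, 55, 0]])

```text
time: 35.7
ee_pos: [0.6644, 0.1605, 0.1596]
eef_rot: [0.679, 0.734, 0.001, 0.0]
ft_force: [0.5, -0.1, 0.4]
width: 0.0433
grip_force: 0.0
```

```bash
python3 - <<'E'
from seat import *
from bench import camera
go((cab(125,0,104),CY),(cab(-80,0,104),CY))
cs={n:camera(n) for n in("scene","top")}; [seat(cs,k,y) for k,y in(("brush",-84),("scraper",-28),("probe",28),("spatula",80))]
cv2.imwrite("pics/cab6.png",np.hstack([cv2.resize(cs["top"]["image"][150:275,140:285],(400,345)),cv2.resize(cs["scene"]["image"][150:275,260:405],(400,345))])[:,:,::-1])
E
```

```text
t 35.7 pos [0.6644 0.1605 0.1596] w 0.0433 F [ 0.5 -0.1  0.4] q [ 0.28  0.66 -0.91  1.33  0.52  1.39 -0.53]
[ 0.001 -0.001 -0.002] [ 0.8  3.2 55.6] world [0.6676 0.1616 0.104 ]
[ 0.001 -0.001 -0.002] [   0.4 -201.8   55.4] world [0.4633 0.1452 0.104 ]
scene brush px [298. 208.] 57 plane76: X -41.0 35.0 Ymean -87.5 rect [ -2.8 -87.5] [75.5 13.3] 3.1 | zmap Z front/mid/back [np.float64(75.0), np.float64(75.2), np.float64(75.8)] Y [np.float64(-88.8), np.float64(-84.3), np.float64(-87.5)]
top brush few 7
scene scraper px [316. 204.] 126 plane76: X -47.0 41.0 Ymean -31.5 rect [ -2.7 -30.4] [87.3 23.1] 2.8 | zmap Z front/mid/back [np.float64(73.1), np.float64(74.5), np.float64(74.6)] Y [np.float64(-29.6), np.float64(-31.4), np.float64(-30.7)]
top scraper px [224. 232.] 81 plane76: X -50.0 -11.0 Ymean -27.0 rect [-30.9 -28.4] [14.1 38.2] 86.1 | zmap Z front/mid/back [np.float64(75.3), np.float64(77.1), None] Y [np.float64(-27.5), np.float64(-22.8), None]
scene probe px [333. 200.] 102 plane76: X -44.0 38.0 Ymean 24.9 rect [-3.  24.7] [19.3 81. ] 89.1 | zmap Z front/mid/back [np.float64(74.7), np.float64(75.2), np.float64(74.4)] Y [np.float64(24.3), np.float64(26.6), np.float64(23.1)]
top probe px [199. 222.] 244 plane76: X -50.0 40.0 Ymean 28.0 rect [-5.1 27.8] [15.2 89.8] 89.2 | zmap Z front/mid/back [np.float64(75.9), np.float64(76.0), np.float64(75.8)] Y [np.float64(28.7), np.float64(27.3), np.float64(27.8)]
scene spatula few 2
top spatula px [177. 223.] 248 plane76: X -49.0 42.0 Ymean 80.1 rect [-3.7 80.7] [16.6 91.3] 89.5 | zmap Z front/mid/back [np.float64(75.7), np.float64(75.8), np.float64(76.3)] Y [np.float64(80.5), np.float64(80.3), np.float64(80.9)]
```

View pics/cab6.png

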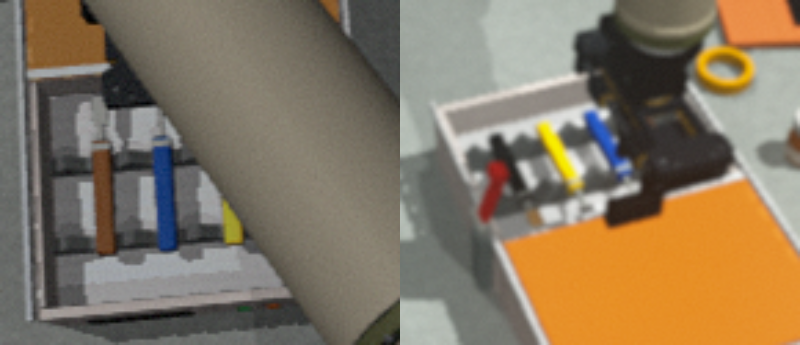

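All four tools are seated: spatula (103,195) and probe (163,195) in the top panel, scraper (558,155) and brush (508,165) in the scene panel. Next I grip the window block and pull it shut.

Call:
jog_arm(plan=[[0, 0, 0, 1, 3, 20, 0], [0, 0, 0, 1, 3, 42, 0], [0, 0, 0, 1, 3, 55, 0], [0, 0, 0, 1, 3, 55, 0], [0, 0, 0, 1, 3, 55, -1], [0, 0, 0, 1, 3, 55, -1], [0, 0, 0, 1, 3, 55, -1], [0, 0, 0, 1, 3, 55, -1], [0, 0, 0, 1, 3, 55, -1], [0, 0, 0, 1, 3, 55, -1]])

```text
time: 36.8
ee_pos: [0.6657, 0.1616, 0.1033]
eef_rot: [0.679, 0.735, -0.001, -0.001]
ft_force: [-6.7, -1.7, 4.9]
width: 0.016
grip_force: 15.0
```

```bash
python3 -c "
from h import *
go((cab(-80,0,104),CY))"
```

```text
t 36.8 pos [0.6657 0.1616 0.1033] w 0.016 F [-6.7 -1.7  4.9] q [ 0.27  0.71 -0.88  1.38  0.55  1.3  -0.56]
[-0.003  0.    -0.   ] [-3.000e-01 -2.031e+02 -2.000e-01] world [0.4633 0.1452 0.104 ]
```

Call:
jog_arm(plan=[[0, 0, 0, 0, -12, 0, -1], [0, 0, 0, 0, -35, 0, -1], [0, 0, 0, 0, -60, 0, -1], [0, 0, 0, 0, -85, 0, -1], [0, 0, 0, 0, -110, 0, -1], [0, 0, 0, 0, -135, 0, -1], [0, 0, 0, 0, -160, 0, -1], [0, 0, 0, 0, -180, 0, -1], [0, 0, 0, 0, -196, 0, -1], [0, 0, 0, 0, -206, 0, -1], [0, 0, 0, 0, -209, 0, -1], [0, 0, 0, 0, -209, 0, -1]])

```text
time: 38.0
ee_pos: [0.4614, 0.1455, 0.1036]
eef_rot: [0.679, 0.734, 0.003, 0.001]
ft_force: [16.8, 5.1, -15.6]
width: 0.0154
grip_force: 15.0
```

Call:
jog_arm(plan=[[0, 0, 0, 0, 0, 0, -1], [0, 0, 0, 0, 0, 0, -1]])

```text
time: 38.2
ee_pos: [0.4613, 0.1455, 0.1036]
eef_rot: [0.679, 0.734, 0.003, 0.001]
ft_force: [15.7, 4.2, -12.7]
width: 0.016
grip_force: 15.0
```

Call:
jog_arm(plan=[[0, 0, 0, 0, 0, 0, 0], [0, 0, 0, 0, 0, 0, 0], [0, 0, 0, 0, 0, -15, 0], [0, 0, 0, 0, 0, -55, 0], [0, 0, 0, 0, 0, -100, 0], [0, 0, 0, 0, 0, -130, -1], [0, 0, 0, 0, 0, -130, -1], [0, 0, 0, 0, 0, -130, -1], [0, 0, 0, 0, 0, -130, -1]])

```text
time: 39.1
ee_pos: [0.458, 0.1448, 0.2324]
eef_rot: [0.679, 0.734, -0.001, -0.001]
ft_force: [-0.9, -0.6, 0.0]
width: 0.0193
grip_force: 0.0
```

```bash
python3 - <<'E'
from seat import *
from bench import camera
go((cab(85,-190,230),CY))
for n in("scene","top"):
    c=camera(n); P=cloud(c);X=(P[...,:2]-O)@EX*1e3;Y=(P[...,:2]-O)@EY*1e3;Z=P[...,2]*1e3
    m=cv2.inRange(hsv(c),(5,150,60),(19,255,255))>0; m&=(abs(Z-94)<8)&(abs(Y)<140)&(X>-130)&(X<320)
    if m.any(): print(n,"window X",np.percentile(X[m],[1,99]).round(1))
    g=(Z>112)&(Z<132)&(abs(Y)<32)&(X<-40)&(X>-110); print(" grip X",np.percentile(X[g],[2,98]).round(1) if g.any() else None)
    H=hsv(c); r=((H[...,0]<5)|(H[...,0]>172))&(H[...,1]>140)&(H[...,2]>60)&(abs(X-85)<40)&(Y<-60)&(Y>-200)
    if r.any(): print(" latch",r.sum(),X[r].min(),X[r].max(),Y[r].min(),Y[r].max(),Z[r].min(),Z[r].max())
E
```

```text
t 39.1 pos [0.458  0.1448 0.2324] w 0.0193 F [-0.9 -0.6  0. ] q [ 0.73  0.12 -1.18  1.77  0.11  1.33 -0.4 ]
[-0.002 -0.    -0.001] [-189.9  170.4    2. ] world [ 0.6429 -0.031   0.23  ]
scene window X [-87.5 103.9]
 grip X [-86.8 -69.6]
 latch 76 76.58340384204678 97.64932733861478 -149.47096670743142 -126.80051396550593 107.8612804625868 177.46840855118919
top window X [-88.8 101.1]
 grip X [-88.2 -74. ]
 latch 72 73.83753926068219 93.47294834057537 -147.85960192903562 -123.88170198175499 112.02991610369439 178.0652785659571
```

The window is shut: the grip is back at its initial x and I felt the end stop at 16 N. Now the latch, first moving behind it on its -y side.

Call:
jog_arm(plan=[[0, 0, 0, -30, 27, 0, -1], [0, 0, 0, -60, 54, 0, -1], [0, 0, 0, -90, 81, 0, -1], [0, 0, 0, -120, 108, 0, -1], [0, 0, 0, -150, 135, 0, -1], [0, 0, 0, -180, 160, 0, -1], [0, 0, 0, -190, 170, 0, -1], [0, 0, 0, -190, 170, 25, -1], [0, 0, 0, -190, 170, 60, -1], [0, 0, 0, -190, 170, 60, -1], [0, 0, 0, -190, 170, 60, -1], [0, 0, 0, -190, 170, 60, -1]])

```text
time: 40.4
ee_pos: [0.6435, -0.0305, 0.1743]
eef_rot: [0.679, 0.735, 0.0, 0.0]
ft_force: [0.3, 0.1, 0.8]
width: 0.0004
grip_force: 0.0
```

```bash
python3 - <<'E'
from h import *
from bench import status
go()
s=status.read_state(); R0=R.from_quat(s["eef_rot"])
for ph in [1.35,1.2,1.05,.9,.75,.6,.45,.3,.15,0.05,0]:
    c,sn=np.cos(ph),np.sin(ph); p=cab(85,-148+68*c-12*sn-9.5,100+68*sn+12*c)
    print(ph,R0.inv().apply((p-s["ee_pos"])*1e3).round(0))
E
```

```text
t 40.4 pos [ 0.6435 -0.0305  0.1743] w 0.0004 F [0.3 0.1 0.8] q [ 0.64  0.58 -0.95  1.43  0.47  1.37 -0.25]
1.35 [35. -1.  5.]
1.2 [46. -1.  7.]
1.05 [55. -1.  9.]
0.9 [65. -1. 14.]
0.75 [74. -1. 19.]
0.6 [81. -1. 26.]
0.45 [88. -1. 34.]
0.3 [93. -1. 43.]
0.15 [97. -1. 52.]
0.05 [99. -1. 59.]
0 [100.  -1.  62.]
```

Call:
jog_arm(plan=[[0, 0, 0, 25, -1, 6, -1], [0, 0, 0, 38, -1, 6, -1], [0, 0, 0, 47, -1, 8, -1], [0, 0, 0, 57, -1, 10, -1], [0, 0, 0, 66, -1, 15, -1], [0, 0, 0, 75, -1, 20, -1], [0, 0, 0, 82, -1, 27, -1], [0, 0, 0, 89, -1, 35, -1], [0, 0, 0, 94, -1, 44, -1], [0, 0, 0, 98, -1, 53, -1], [0, 0, 0, 100, -1, 60, -1], [0, 0, 0, 101, -1, 64, -1]])

```text
time: 41.6
ee_pos: [0.6342, 0.0691, 0.1109]
eef_rot: [0.679, 0.734, -0.001, 0.0]
ft_force: [-16.7, -10.0, 47.7]
width: 0.0004
grip_force: 23.4
```

Call:
jog_arm(plan=[[0, 0, 0, 0, 0, 1, -1], [0, 0, 0, 0, 0, 1, -1], [0, 0, 0, 0, 0, 1, -1]])

```text
time: 41.9
ee_pos: [0.6341, 0.069, 0.1113]
eef_rot: [0.679, 0.734, -0.001, 0.001]
ft_force: [-15.0, -8.1, 35.0]
width: 0.0005
grip_force: 17.5
```

The fingers press firmly at z 0.111, matching the block top at 0.112. Now I'll retreat and check.

Call:
jog_arm(plan=[[0, 0, 0, 0, 0, -10, -1], [0, 0, 0, 0, 0, -40, -1], [0, 0, 0, 0, 0, -85, -1], [0, 0, 0, -40, 0, -120, -1], [0, 0, 0, -85, -20, -120, -1], [0, 0, 0, -130, -50, -120, -1], [0, 0, 0, -175, -90, -120, -1], [0, 0, 0, -220, -130, -120, -1], [0, 0, 0, -260, -160, -120, -1], [0, 0, 0, -260, -160, -120, -1], [0, 0, 0, -260, -160, -120, -1], [0, 0, 0, -260, -160, -120, -1]])

```text
time: 43.1
ee_pos: [0.4948, -0.2023, 0.2275]
eef_rot: [0.679, 0.734, -0.0, -0.001]
ft_force: [-0.2, 0.9, 1.0]
width: 0.0006
grip_force: 0.0
```

```bash
python3 - <<'E'
from h import *
from bench import camera
go()
I=[]
for n in("scene","top"):
    c=camera(n); I.append(c["image"]); P=cloud(c);X=(P[...,:2]-O)@EX*1e3;Y=(P[...,:2]-O)@EY*1e3;Z=P[...,2]*1e3
    g=(Z>112)&(Z<132)&(abs(Y)<32)&(X<-40)&(X>-110); print(n," grip X",np.percentile(X[g],[2,98]).round(1) if g.any() else None)
    H=hsv(c); r=((H[...,0]<5)|(H[...,0]>172))&(H[...,1]>140)&(H[...,2]>60)&(abs(X-85)<40)&(Y<-60)&(Y>-200)
    if r.any(): print(" latch",r.sum(),X[r].min(),X[r].max(),Y[r].min(),Y[r].max(),np.percentile(Z[r],[5,50,95]).round(1))
cv2.imwrite("pics/end.png",np.hstack([cv2.resize(I[1],(400,300)),cv2.resize(I[0],(400,300))])[:,:,::-1])
E
```

```text
t 43.1 pos [ 0.4948 -0.2023  0.2275] w 0.0006 F [-0.2  0.9  1. ] q [ 1.19  0.27 -1.03  1.65  0.24  1.35  0.2 ]
scene  grip X [-87.3 -69.5]
 latch 115 77.60761459382078 96.33320938522343 -142.05596513264646 -77.1250265864914 [100.6 103.7 111.2]
top  grip X [-88.7 -73.4]
 latch 213 73.25670927249251 92.1405738388173 -140.5020233538151 -72.65499028928237 [101.1 105.3 113.1]
```

View pics/end.png

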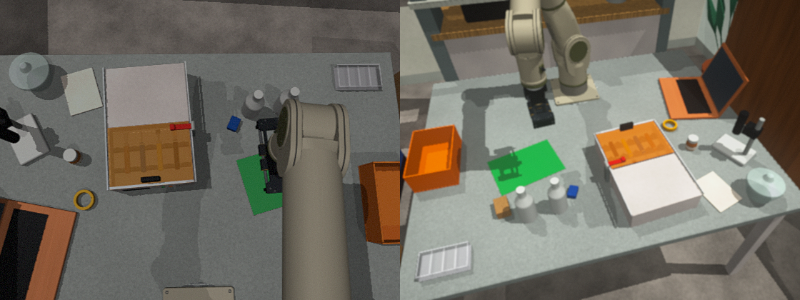

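The latch lies flat at (180,126), with the same heights as at the start. The window is shut with the four tools visible under it at (150,155). The mat is empty and the other things on the bench haven't moved.

```bash
python3 -c "
from bench import order; print(order.close_job())"
```

```text
the job is handed in; nothing more can be done
None
```

I handed the job in at about 43 s: all four tools measured seated in their own cradles with tips to the back, the window is shut and the latch is down on it; I have no verdict back from the judging.

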